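# Nest three lens carrier plates on the bench hook

### The job

Hang the three lens carrier plates by the holes in their tabs on the hook of the grey stand: large blue first, then yellow, then small red, each with its rimmed open face towards the hook's tip. Push each one fully home along the hook before you hang the next, so that blue ends up flat against the post and each plate sits inside the rim of the one behind it. Let them hang freely at rest in the end, and do not disturb the other things on the bench.

Things in the scene. Friction and masses are not known exactly. Their poses are not given: they have to be found in the camera images.
- hook: fixed hook stand: grey base plate 190 x 130 x 10 mm, aluminium post 26 mm wide with its top 195 mm above the table, slick green hook rod (friction about 0.2). Origin on the table under the front face; x points level from the hook's tip towards the post, so the rod runs from the post along -x, 170 mm above the table; z up.
- hook_root (a point): point on the rod's axis at the post's front face, 170 mm above the table, axes as hook. The rod is round, 8 mm in diameter, straight and level for 110 mm along -x from here, then rises 8 mm over its last 12 mm; the end is rounded, 4 mm more. A plate hanging freely has its eye's centre 9 mm below the rod's axis.
- blue: loose large blue plastic carrier plate, 110 mm wide, 84 mm high plus a 40 mm wide tab with a hole above it, 138 mm in all, about 90 g (varies). Back plate and tab 5 mm thick. z up, x its normal, y its width; the rimmed open face looks to its -x, roughly at the robot. Origin: underside, middle of the 5 mm thickness. Eye centre 103, tab top 138 mm above it.
- yellow: loose middle yellow plastic carrier plate, 86 mm wide, 62 mm high plus a 40 mm wide tab with a hole above it, 127 mm in all, about 70 g (varies). Back plate and tab 5 mm thick. z up, x its normal, y its width; the rimmed open face looks to its -x, roughly at the robot. Origin: underside, middle of the 5 mm thickness. Eye centre 92, tab top 127 mm above it.
- red: loose small red plastic carrier plate, 62 mm wide, 40 mm high plus a 40 mm wide tab with a hole above it, 116 mm in all, about 50 g (varies). Back plate and tab 5 mm thick. z up, x its normal, y its width; the rimmed open face looks to its -x, roughly at the robot. Origin: underside, middle of the 5 mm thickness. Eye centre 81, tab top 116 mm above it.
- blue_eye (a point): centre of the blue plate's eye (round 26 mm hole in the tab), mid-thickness, plate axes. Fully home it is 2.5 mm from hook_root along the rod.
- blue_top (a point): middle of the top edge of the blue plate's tab, 35 mm above the eye's centre. The solid land between, 22 mm high from the hole's edge to the top, is the place to pinch, across its 5 mm thickness (plate x). A hung plate slides best when its tab is pushed just above the rod; pushed higher it leans.
- blue_front (a point): centre of the blue plate's open face at the rim's front edge, 11.5 mm from mid-thickness along the plate's -x. The rim is a U (left, right, bottom; none at the top), 4 mm thick, standing 9 mm out of the front face.
- stand_blue: fixed grey slot stand in which the blue plate starts upright, with the same yaw, its origin 8 mm above the stand's. Slot 17 mm wide and 120 mm long along y, floor 8 mm and rails' tops 28 mm above the table. Origin on the table.
- yellow_eye (a point): centre of the yellow plate's eye (round 26 mm hole in the tab), mid-thickness, plate axes. Fully home it is 7.5 mm from hook_root along the rod.
- yellow_top (a point): middle of the top edge of the yellow plate's tab, 35 mm above the eye's centre. The solid land between, 22 mm high from the hole's edge to the top, is the place to pinch, across its 5 mm thickness (plate x). A hung plate slides best when its tab is pushed just above the rod; pushed higher it leans.
- yellow_front (a point): centre of the yellow plate's open face at the rim's front edge, 11.5 mm from mid-thickness along the plate's -x. The rim is a U (left, right, bottom; none at the top), 4 mm thick, standing 9 mm out of the front face.
- stand_yellow: fixed grey slot stand in which the yellow plate starts upright, with the same yaw, its origin 8 mm above the stand's. Slot 17 mm wide and 120 mm long along y, floor 8 mm and rails' tops 28 mm above the table. Origin on the table.
- red_eye (a point): centre of the red plate's eye (round 26 mm hole in the tab), mid-thickness, plate axes. Fully home it is 12.5 mm from hook_root along the rod.
- red_top (a point): middle of the top edge of the red plate's tab, 35 mm above the eye's centre. The solid land between, 22 mm high from the hole's edge to the top, is the place to pinch, across its 5 mm thickness (plate x). A hung plate slides best when its tab is pushed just above the rod; pushed higher it leans.
- red_front (a point): centre of the red plate's open face at the rim's front edge, 11.5 mm from mid-thickness along the plate's -x. The rim is a U (left, right, bottom; none at the top), 4 mm thick, standing 9 mm out of the front face.
- stand_red: fixed grey slot stand in which the red plate starts upright, with the same yaw, its origin 8 mm above the stand's. Slot 17 mm wide and 120 mm long along y, floor 8 mm and rails' tops 28 mm above the table. Origin on the table.
- flask: bystander: loose conical glass flask, 76 mm base, 105 mm high; origin under its centre
- case: bystander: loose round grey case, 80 mm across, 22 mm high; origin under its centre
- loupe: bystander: loose black loupe, 38 mm across, 38 mm high; origin under its centre
- driver: bystander: loose screwdriver lying on the table, 150 mm long along its x
- jar: bystander: loose jar, 44 mm across, 50 mm high; origin under its centre
- parts_box: bystander: loose black closed box 90 x 70 x 30 mm; origin under its centre
- collar: bystander: loose brass ring 40 mm across, 14 mm high, lying flat; origin under its centre
Not all that is in view belongs to the job. Several things have the shape of the red; the one meant has the colours described above.

How it is judged:
On the way, in this order (a step that is already met when the one before it is completed fails the run):
1. blue hangs on the hook, fully home against the post, yellow and red not yet on it (x of blue_eye in the frame of hook_root above -0.0085 m and y of blue_eye in the frame of hook_root between -0.008 and 0.008 m and z of blue_eye in the frame of hook_root between -0.014 and -0.003 m and angle between blue's own z axis and vertical below 0.15 rad and x of blue_front in the frame of hook_root below -0.007 m and distance between each of yellow_eye, red_eye and hook_root above 0.15 m), for 0.2 s.
2. yellow hangs nested in blue, both home, red not yet on the hook (x of blue_eye in the frame of hook_root above -0.0085 m and y of blue_eye in the frame of hook_root between -0.008 and 0.008 m and z of blue_eye in the frame of hook_root between -0.014 and -0.003 m and angle between each of blue, yellow's own z axis and vertical below 0.15 rad and x of blue_front in the frame of hook_root below -0.007 m and x of yellow_eye in the frame of hook_root above -0.0145 m and y of yellow_eye in the frame of hook_root between -0.008 and 0.008 m and z of yellow_eye in the frame of hook_root between -0.014 and -0.003 m and x of yellow_front in the frame of hook_root below -0.01 m and distance between red_eye and hook_root above 0.15 m), for 0.2 s.
3. red hangs nested in yellow, all home (x of blue_eye in the frame of hook_root above -0.0085 m and y of blue_eye in the frame of hook_root between -0.008 and 0.008 m and z of blue_eye in the frame of hook_root between -0.014 and -0.003 m and angle between each of blue, yellow, red's own z axis and vertical below 0.15 rad and x of blue_front in the frame of hook_root below -0.007 m and x of yellow_eye in the frame of hook_root above -0.0145 m and y of yellow_eye in the frame of hook_root between -0.008 and 0.008 m and z of yellow_eye in the frame of hook_root between -0.014 and -0.003 m and x of yellow_front in the frame of hook_root below -0.01 m and x of red_eye in the frame of hook_root above -0.0205 m and y of red_eye in the frame of hook_root between -0.008 and 0.008 m and z of red_eye in the frame of hook_root between -0.014 and -0.003 m and x of red_front in the frame of hook_root below -0.014 m), for 0.2 s.
At the end, for the whole second after the job is handed in: All three plates hang at rest on the rod: eyes 3 to 14 mm below its axis, within 8 mm sideways, upright within 0.15 rad, open faces to the tip; eye centres at most 8.5 (blue), 14.5 (yellow) and 20.5 mm (red) from the post's face (6, 7 and 8 mm short of home) (all of step 3 and linear speed of each of blue, yellow, red below 0.03 m/s and angular speed of each of blue, yellow, red below 0.4 rad/s); the robot touches nothing.
It fails at once if a bystander was moved more than 25 mm (distance of any of flask, case, loupe, driver, jar, parts_box, collar from where it was at the start of the episode above 0.025 m).
It also fails if it takes over 72 s, if anything falls off the work surface, if the arm or the gripper's body presses on something with over 40 N, if the wrist force passes 120 N, or if a joint passes its speed limit or range.

### The arm

A 6-joint arm with a two-finger parallel gripper is mounted at the origin on the work surface. World frame = base frame: x ahead of the robot, y to its left, z up, the work surface at z = 0. Lengths are in m, angles in rad, forces in N, time in s.
With the tool pointing down it reaches from about 0.35 to 0.925 m from the base axis. Payload 6.4 kg.
Tool frame: the origin (TCP) lies at the very end of the fingers, on their centre line; the grasp point (between the pads) lies r.grip_point_offset behind it (r.grip_point_offset is the distance from the TCP to the grasp point, in m); y points along the fingers, x is the direction in which the jaws open and shut, and the axes are right-handed (so a half turn about y gives the same grasp; the last joint's range is limited). The gripper opens to 94 mm and grips with 3 to 60 N. Pads are 16 mm wide; open, the fingers measure 119 mm over their backs; the gripper's body (75 mm by 177 mm) begins 78 mm behind the grasp point.
Start: joints at [1.055, 0.245, 1.558, -0, 1.339, -0.174], TCP at [0.218, 0.612, 0.182] pointing down, gripper open.
Joint ranges: [-3.13, 3.13], [-1.02, 2.26], [0.13, 2.54], [-0.95, 4.09], [0.21, 2.88], [-2.74, 2.74]. Speed limits (rad/s): [2.57, 2.57, 3.14, 3.14, 3.14, 3.14].

### API

Orientations are given as a unit quaternion [w, x, y, z].
In Python, from station import readout, viewer, job, r gives the robot as it stands.
- The arm moves only by the tool send_rows, never from a script. Its argument "deltas" is a list of rows, each a list of 2 entries, a list of its own where there are three numbers: the shift along the world's x, y, z in mm, then the turn, a rotation vector about the world's x, y, z in rad. A call has 1 to 20 rows; each row is the pose to reach, as a shift and turn from the pose measured when the call began; what a row does not reach only later rows make up. A row lasts 1/12 s, in which the tool goes at most 41.7 mm and 7.16 degrees, less where a joint would pass 70% of its speed; a pose out of reach is approached as far as the arm can. A call with a gripper value outside its range is refused whole. "hand" is the opening, from 0 (shut) to 1 (fully open), set as the call begins (left out, the last holds). The fingers move at their own pace and stop on an object; "grip_force" is the grip in N (left out, the last holds). Time passes only in rows, so rows that repeat a pose let the fingers close. It gives the time, the measured TCP pose, the force and the opening at its end, in the units of the state.
- readout.state(): the state, without advancing time (a new reading comes with each control period).
- viewer.read_camera(name): name is "scene" or "top"; returns a dict with "color" (400x640x3 uint8, red, green, blue), "fovy" (degrees; the focal length in pixels is half the picture's height over the tangent of half this angle, whatever the lens; pixels are square), "cx", "cy" (the principal point, pixels), "k1" (the pictures are not rectified: a ray, as slopes to the right and down, at radius r is drawn at 1 + k1 r^2 times it, then the intrinsics apply), "R" (3x3) and "t" (3): a world point X has camera coordinates R X + t. Camera axes: x right, y down, z forward; pixel columns grow to the right and rows downward; lengths in m; the calibration is good to about 2 mm. A picture is of the moment at which its call begins. There is no depth.
- job.close_job(): hands the job in, once; it reports no verdict.
The state is a dict: "clock": time; "joint_pos": joint angles; "joint_vel": joint speeds; "joint_torque": joint torques, N m; "position": TCP position; "orientation": TCP orientation; "ft_force": force on the tool from outside, world axes, zero at the start; "moment": the same for the moment, N m; "grip_width": finger opening in m.
Only numpy, scipy, OpenCV 4.12 (cv2) and the standard library are available. Lean on these libraries where they do the work, as an engineer would, in place of code of your own. Each camera call takes 0.05 s, during which the arm holds its last target. There are 200 camera calls.

## Working session

There is one attempt and no reset: what is moved stays moved. The work goes in short steps, Python scripts to look and compute and a tool call to move; the robot and the scene stay as the last step left them, time stands still between calls to the robot, and variables do not carry over. Pictures are saved under pics/ and viewed, about 8 in all and at most 12, crops included, and the job is handed in when it is done.

Besides the shell and the picture viewer there is one more tool, called after "Request:" by a JSON object that holds its "op" and its "data", one argument or row to a line. send_rows: Moves the arm, as the interface text tells. Its arguments: {"type":"object","properties":{"deltas":{"type":"array","items":{"type":"array"}},"hand":{"type":"number"},"grip_force":{"type":"number"}},"required":["deltas"]}

```bash
ls; mkdir -p pics
cat > h.py <<'E'
import numpy as np, cv2
from station import readout, viewer, job, r
def cam(n,save=None):
    c=viewer.read_camera(n); c={k:(np.array(v) if k in("R","t") else v) for k,v in c.items()}
    c["f"]=c["color"].shape[0]/2/np.tan(np.radians(c["fovy"])/2)
    if save: cv2.imwrite(f"pics/{save}.png",np.array(c["color"])[:,:,::-1])
    return c
def proj(c,X):
    p=np.atleast_2d(X)@c["R"].T+c["t"]; s=p[:,:2]/p[:,2:]; s=s*(1+c["k1"]*(s**2).sum(1,keepdims=True))
    return s*c["f"]+[c["cx"],c["cy"]]
def ray(c,uv):
    d=(np.atleast_2d(uv)-[c["cx"],c["cy"]])/c["f"]; s=d.copy()
    for _ in range(20): s=d/(1+c["k1"]*(s**2).sum(1,keepdims=True))
    D=np.c_[s,np.ones(len(s))]@c["R"]; o=-c["R"].T@c["t"]; return o,D
def onz(c,uv,z):
    o,D=ray(c,uv); return o+D*((z-o[2])/D[:,2])[:,None]
def tri(c1,u1,c2,u2):
    o1,d1=ray(c1,u1);o2,d2=ray(c2,u2);d1=d1[0];d2=d2[0]
    a=np.linalg.lstsq(np.c_[d1,-d2],o2-o1,rcond=None)[0]; p=o1+d1*a[0];q=o2+d2*a[1]
    return (p+q)/2,np.linalg.norm(p-q)
E
python3 - <<'E'
from h import *
for n in("scene","top"):
    c=cam(n,n+"0"); print(n,c["fovy"],c["cx"],c["cy"],c["k1"],c["R"].round(3).tolist(),(-c["R"].T@c["t"]).round(3))
print(readout.state(), r.grip_point_offset)
E
```

```text
pics
scene 57.59730324404366 317.41461196054547 205.58939613704297 0.011894210577137897 [[-0.177, 0.984, -0.009], [0.531, 0.087, -0.843], [-0.828, -0.154, -0.539]] [1.276 0.085 0.575]
top 52.42706791164973 320.95142140997416 201.3544083831845 -0.06475785177115399 [[0.009, -1.0, -0.014], [-0.997, -0.008, -0.077], [0.077, 0.015, -0.997]] [ 0.487 -0.032  1.124]
{'clock': 0.1, 'joint_pos': array([ 1.05490569e+00,  2.45750484e-01,  1.55888697e+00, -3.04285245e-05,
        1.33869497e+00, -1.74136176e-01]), 'joint_vel': array([ 0.00116806, -0.00113643, -0.00287799,  0.0001037 ,  0.00069185,
        0.00054858]), 'joint_torque': array([ 3.32932277e-04, -4.16914093e+01, -3.15523660e+01,  6.86754822e-02,
        3.09844734e-02, -4.73677085e-05]), 'position': array([0.21757493, 0.6118861 , 0.18145436]), 'orientation': array([-0.57746809,  0.57801145,  0.40714448, -0.40824838]), 'ft_force': array([-0.78824276, -0.21763398, -0.16882178]), 'moment': array([-0.03608666,  0.02475136,  0.03045394]), 'grip_width': 0.0938726685720803} 0.0188
```

View pics/scene0.png

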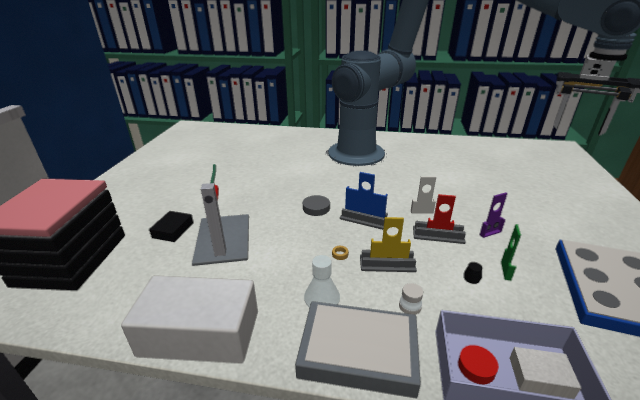

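View pics/top0.png

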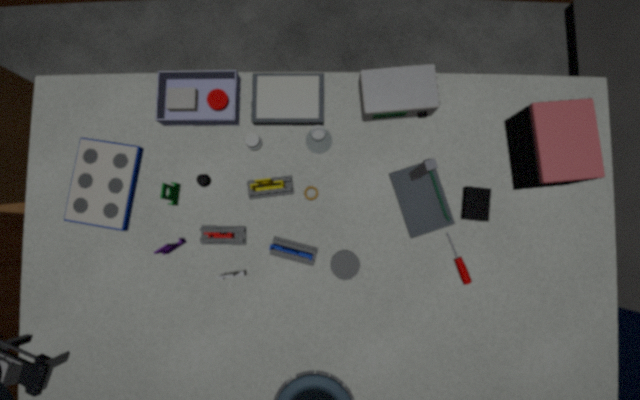

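Scene picture: in stands are blue (366,195), yellow (391,240) and red (441,215); the hook stand is at (215,215). Red-shaped candidates are white (426,195), purple (493,213), green (511,250) and the red one at (441,215), top view (222,235). Only the last is red, and it stands in a slot stand. I'll confirm that in an enlarged crop while measuring.

```bash
cat > m.py <<'E'
from h import *
t=cam("top"); s=cam("scene")
a=cv2.resize(t["color"][155:290,190:330],None,fx=3,fy=3,interpolation=cv2.INTER_CUBIC)
b=cv2.resize(t["color"][145:245,380:490],None,fx=3.4,fy=4.05,interpolation=cv2.INTER_CUBIC)
d=cv2.resize(s["color"][160:275,330:530],None,fx=1.98*1,fy=1.7,interpolation=cv2.INTER_CUBIC)
e=cv2.resize(s["color"][160:275,180:260],None,fx=3.8,fy=1.7,interpolation=cv2.INTER_CUBIC)
im=np.zeros((600,800,3),np.uint8)
for q,x,y in((a,0,0),(b,425,0),(d,0,405),(e,425,405)): im[y:y+q.shape[0],x:x+q.shape[1]]=q[:600-y,:800-x]
cv2.imwrite("pics/crop1.png",im[:,:,::-1])
def mask(c,lo,hi,box):
    h=cv2.cvtColor(c["color"],cv2.COLOR_RGB2HSV); m=cv2.inRange(h,lo,hi); z=np.zeros_like(m); x0,y0,x1,y1=box; z[y0:y1,x0:x1]=m[y0:y1,x0:x1]; return z
B=dict(blue=((105,120,40),(130,255,255),(265,230,322,270),(335,165,395,228)),
 yellow=((18,120,60),(35,255,255),(243,170,297,202),(360,210,420,262)),
 red=((0,130,60),(8,255,255),(195,222,250,246),(410,190,470,236)))
for k,(lo,hi,bt,bs) in B.items():
    mt=mask(t,lo,hi,bt); p=np.argwhere(mt)[:,::-1].astype(np.float32); w=onz(t,p,0.02)[:,:2].astype(np.float32)
    print(k,"top n",len(p),"px ctr",p.mean(0).round(1),"rect z.02",[np.round(v,3) for v in cv2.minAreaRect(w)])
    g=cv2.inRange(cv2.cvtColor(t["color"],cv2.COLOR_RGB2HSV),(0,0,50),(180,90,140)); z=np.zeros_like(g); x0,y0,x1,y1=bt; z[y0:y1,x0:x1]=g[y0:y1,x0:x1]; z|=mt
    z=cv2.morphologyEx(z,cv2.MORPH_OPEN,np.ones((3,3))); cc=max(cv2.findContours(z,0,2)[0],key=cv2.contourArea)[:,0]
    print("   stand rect z.028",[np.round(v,3) for v in cv2.minAreaRect(onz(t,cc,0.028)[:,:2].astype(np.float32))])
    ms=mask(s,lo,hi,bs); p=np.argwhere(ms)[:,::-1]; top=p[p[:,1]<p[:,1].min()+3]
    n,lab,st,ce=cv2.connectedComponentsWithStats(255-ms,connectivity=4)
    print("   scene tabtop rows",p[:,1].min(),"cols",top[:,0].min(),top[:,0].max(),"holes",[(ce[i].round(1).tolist(),int(st[i,4])) for i in range(1,n) if st[i,4]<400 and st[i,4]>10])
g=mask(t,(50,70,30),(90,255,255),(425,160,460,225)); p=np.argwhere(g)[:,::-1]; print("rod top",len(p)); w=onz(t,p,0.17)[:,:2]; c0=w.mean(0); v=np.linalg.svd(w-c0)[2][0]; q=(w-c0)@v; print(c0,v,np.arctan2(v[1],v[0]),"ends",c0+v*q.min(),c0+v*q.max())
g=mask(s,(50,70,30),(90,255,255),(195,150,235,200)); p=np.argwhere(g)[:,::-1]; print("rod scene",len(p),p.min(0),p.max(0))
E
python3 m.py
```

```text
blue top n 199 px ctr [291.  250.8] rect z.02 [array([0.437, 0.064]), array([0.115, 0.014]), np.float64(75.012)]
   stand rect z.028 [array([0.442, 0.059]), array([0.105, 0.151]), np.float64(0.571)]
   scene tabtop rows 172 cols 360 372 holes [([365.8, 185.2], 68)]
yellow top n 263 px ctr [266.4 184.6] rect z.02 [array([0.618, 0.134]), array([0.03 , 0.091]), np.float64(0.424)]
   stand rect z.028 [array([0.614, 0.125]), array([0.085, 0.146]), np.float64(0.476)]
   scene tabtop rows 217 cols 385 403 holes [([392.2, 230.8], 87)]
red top n 112 px ctr [219.3 234.7] rect z.02 [array([0.48 , 0.264]), array([0.014, 0.075]), np.float64(0.689)]
   stand rect z.028 [array([0.483, 0.252]), array([0.062, 0.149]), np.float64(0.761)]
   scene tabtop rows 194 cols 438 454 holes [([444.2, 207.4], 77)]
rod top 156
[ 0.57814441 -0.2956008 ] [-0.94600124 -0.32416299] -2.8114658449090584 ends [ 0.63549148 -0.27594988] [ 0.51909136 -0.31583631]
rod scene 42 [211 164] [214 182]
```

View pics/crop1.png

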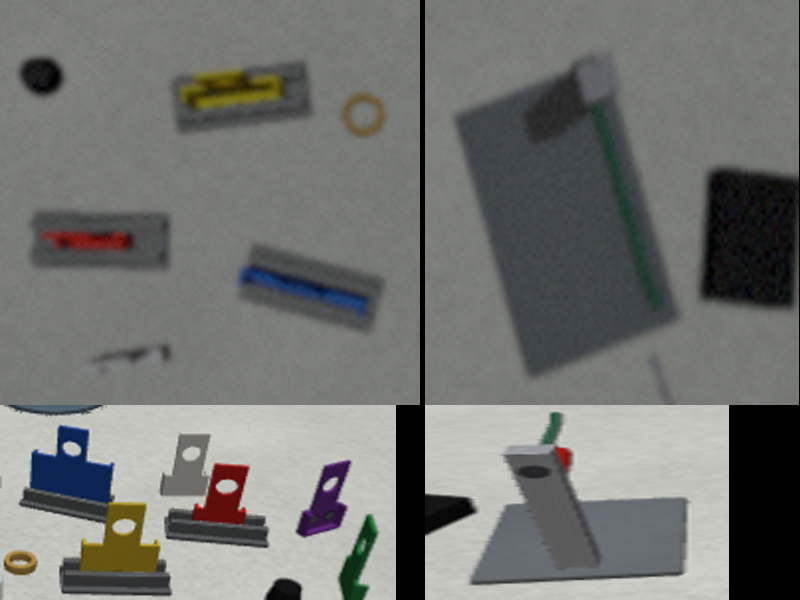

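The crop confirms it: the red plate in its slot stand (top view 222,235) is the only red one of that shape, next to white, purple and green distractors. The rod runs from the post towards the robot, top view about (433,170) to (448,218). Next I compute the eye positions, yaws and hook frame.

Run:
```python
from h import *
from scipy.spatial.transform import Rotation as R
t=cam("top"); s=cam("scene")
C=dict(blue=([(252,243),(383,278),(370,332),(240,293)],(365.8,185.2),.111),yellow=([(172,75),(305,62),(311,115),(180,131)],(392.2,230.8),.100),red=([(32,212),(167,212),(168,269),(32,266)],(444.2,207.4),.089))
st=readout.state(); T=R.from_quat(np.roll(st["orientation"],-1)).as_matrix(); ty=np.arctan2(T[1,0],T[0,0]); print("tool x",T[:,0].round(3),"tool y",T[:,1].round(3),"yaw",ty.round(3))
for k,(p,e,z) in C.items():
    p=np.array(p)/3+[190,155]; w=onz(t,p,.028)[:,:2]
    d=(w[0]-w[1])+(w[3]-w[2]); yaw=np.arctan2(-d[0],d[1])
    E=onz(s,[e],z)[0]; dy=(yaw-ty+np.pi/2)%np.pi-np.pi/2
    print(k,"stand ctr",w.mean(0).round(4),"yaw",yaw.round(3),"eye",E.round(4),"turn",dy.round(3),"size",np.linalg.norm(w[0]-w[1]).round(3),np.linalg.norm(w[1]-w[2]).round(3))
h=cv2.cvtColor(t["color"],cv2.COLOR_RGB2HSV); m=cv2.inRange(h,(50,70,30),(90,255,255)); p=np.argwhere(m[160:212,425:460])[:,::-1]+[425,160]
w=onz(t,p,.17)[:,:2]; c0=w.mean(0); v=-np.linalg.svd(w-c0)[2][0]; v*=np.sign(v[0]); q=(w-c0)@v; print("rod",v,np.arctan2(v[1],v[0]),"root",c0+v*q.max(),"perp std",((w-c0)@[-v[1],v[0]]).std())
e=onz(t,np.array([[457,115],[527,378]])*[1/3.4,1/4.05]+[380-125,145],.01); d=e[0]-e[1]; print("base edge yaw",np.arctan2(d[1],d[0]))
```

```text
tool x [ 0.335  0.942 -0.001] tool y [-0.    -0.001 -1.   ] yaw 1.229
blue stand ctr [0.439  0.0562] yaw -0.263 eye [0.4452 0.0586 0.111 ] turn -1.492 size 0.122 0.049
yellow stand ctr [0.6104 0.1216] yaw 0.117 eye [0.6192 0.128  0.1   ] turn -1.112 size 0.122 0.049
red stand ctr [0.4786 0.2485] yaw 0.001 eye [0.4861 0.2532 0.089 ] turn -1.228 size 0.124 0.051
rod [0.94936101 0.31418732] 0.31960050820159097 root [ 0.63631012 -0.27610471] perp std 0.002110480111863255
base edge yaw 0.30299749958183647
```

Request:
{"op": "send_rows", "data": {
  "deltas": [
    [[0, 0, 40], [0, 0, -0.1]],
    [[225, -554, 40], [0, 0, -1.492]],
    [[225, -554, 40], [0, 0, -1.492]],
    [[225, -554, 40], [0, 0, -1.492]],
    [[225, -554, 40], [0, 0, -1.492]],
    [[225, -554, 40], [0, 0, -1.492]],
    [[225, -554, 40], [0, 0, -1.492]],
    [[225, -554, 40], [0, 0, -1.492]],
    [[225, -554, 40], [0, 0, -1.492]],
    [[225, -554, 40], [0, 0, -1.492]],
    [[225, -554, 40], [0, 0, -1.492]],
    [[225, -554, 40], [0, 0, -1.492]],
    [[225, -554, 40], [0, 0, -1.492]],
    [[225, -554, 40], [0, 0, -1.492]],
    [[225, -554, 40], [0, 0, -1.492]],
    [[225, -554, 40], [0, 0, -1.492]],
    [[225, -554, 40], [0, 0, -1.492]],
    [[225, -554, 40], [0, 0, -1.492]],
    [[225, -554, 40], [0, 0, -1.492]],
    [[225, -554, 40], [0, 0, -1.492]]
  ],
  "hand": 0.4,
  "grip_force": 15
}}

```text
clock: 1.97
position: [0.4423, 0.0595, 0.2221]
orientation: [0.701, -0.701, 0.092, -0.092]
ft_force: [0.5, 0.4, -0.0]
grip_width: 0.0374
```

Request:
{"op": "send_rows", "data": {
  "deltas": [
    [[0, 0, -40], [0, 0, 0]],
    [[0, -1, -70], [0, 0, 0]],
    [[0, -1, -70], [0, 0, 0]],
    [[0, -1, -70], [0, 0, 0]]
  ]
}}

```text
clock: 2.3
position: [0.4409, 0.0596, 0.1512]
orientation: [0.701, -0.701, 0.093, -0.09]
ft_force: [0.1, 0.1, 1.0]
grip_width: 0.0376
```

```bash
cat > look.py <<'E'
import sys; from h import *
name,x0,y0,x1,y1,X0,Y0,X1,Y1=sys.argv[1],*map(int,sys.argv[2:])
s=cam("scene");t=cam("top")
a=cv2.resize(s["color"][y0:y1,x0:x1],(400,int(400*(y1-y0)/(x1-x0))),interpolation=cv2.INTER_CUBIC)
b=cv2.resize(t["color"][Y0:Y1,X0:X1],(400,int(400*(Y1-Y0)/(X1-X0))),interpolation=cv2.INTER_CUBIC)
im=np.zeros((max(len(a),len(b)),800,3),np.uint8); im[:len(a),:400]=a; im[:len(b),400:]=b
cv2.imwrite(f"pics/{name}.png",im[:,:,::-1]); print(readout.state()["position"])
E
python3 look.py c2 310 130 420 240 260 200 340 280
```

```text
[0.44345907 0.05894062 0.15408309]
```

View pics/c2.png

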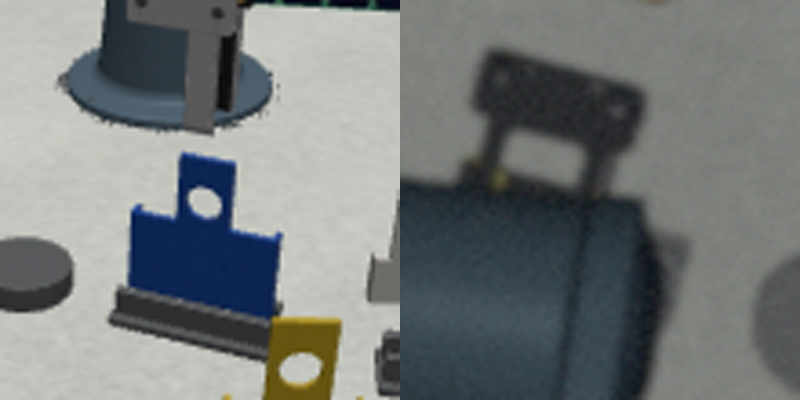

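Picture 4: the near finger's tip is at scene px (365,166) and blue's tab top centre at (367,173), so the gripper is roughly above the tab. I'll use the known tip to correct the calibration.

Run:
```python
from h import *
s=cam("scene"); P=readout.state()["position"]; n=np.array([np.cos(-.263),np.sin(-.263),0])
print("finger pred",proj(s,P+n*.0313), "obs ~",310+200/3.636,130+131/3.636)
def tab(box,lo,hi,z):
    x0,y0,x1,y1=box; h=cv2.cvtColor(s["color"],cv2.COLOR_RGB2HSV); m=cv2.inRange(h,lo,hi)[y0:y1,x0:x1]; p=np.argwhere(m)[:,::-1]+[x0,y0]
    cols=range(p[:,0].min(),p[:,0].max()+1); tops=np.array([(c,p[p[:,0]==c][:,1].min()) for c in cols]); r0=tops[:,1].min(); tt=tops[tops[:,1]<r0+6]; mid=tt.mean(0)-[0,.5]
    w=onz(s,[mid],z)[0]; print(tt.tolist()[0],tt.tolist()[-1],mid,"top edge pt",w.round(4))
tab((335,165,395,228),(105,120,40),(130,255,255),.146)
tab((360,210,420,262),(18,120,60),(35,255,255),.135)
tab((410,190,470,236),(0,130,60),(8,255,255),.124)
```

```text
finger pred [[362.8690682 175.2206783]] obs ~ 365.005500550055 166.02860286028601
[359, 175] [374, 175] [366.5 173. ] top edge pt [0.4444 0.0581 0.146 ]
[384, 220] [403, 218] [393.5 217. ] top edge pt [0.6172 0.1272 0.135 ]
[438, 196] [455, 197] [446.5        194.77777778] top edge pt [0.4846 0.2527 0.124 ]
```

Run:
```python
from h import *
s=cam("scene"); st=readout.state(); P=st["position"]; print(P,st["joint_vel"].round(3)); n=np.array([np.cos(-.263),np.sin(-.263),0])
for d in(-.0313,-.0188,0,.0188,.0313): print(d,proj(s,P+n*d).round(1))
g=s["color"].astype(int)
for rr in range(150,182): print(rr,[tuple(g[rr,c]) for c in(362,365,367,371)])
```

```text
[0.44386149 0.05861193 0.1544461 ] [-0.005 -0.     0.004  0.001 -0.002 -0.002]
-0.0313 [[370.8 164.9]]
-0.0188 [[369.3 166.9]]
0 [[366.9 169.9]]
0.0188 [[364.5 173.1]]
0.0313 [[362.8 175.2]]
150 [(np.int64(88), np.int64(88), np.int64(89)), (np.int64(89), np.int64(89), np.int64(90)), (np.int64(88), np.int64(88), np.int64(89)), (np.int64(15), np.int64(15), np.int64(17))]
151 [(np.int64(89), np.int64(89), np.int64(89)), (np.int64(89), np.int64(89), np.int64(90)), (np.int64(88), np.int64(88), np.int64(89)), (np.int64(14), np.int64(14), np.int64(16))]
152 [(np.int64(90), np.int64(89), np.int64(89)), (np.int64(88), np.int64(88), np.int64(90)), (np.int64(89), np.int64(89), np.int64(90)), (np.int64(15), np.int64(15), np.int64(17))]
153 [(np.int64(89), np.int64(88), np.int64(89)), (np.int64(89), np.int64(89), np.int64(90)), (np.int64(89), np.int64(88), np.int64(89)), (np.int64(15), np.int64(15), np.int64(17))]
154 [(np.int64(89), np.int64(88), np.int64(89)), (np.int64(89), np.int64(89), np.int64(90)), (np.int64(85), np.int64(86), np.int64(86)), (np.int64(15), np.int64(13), np.int64(15))]
155 
[... 4283 characters left out ...]
t64(37), np.int64(83)), (np.int64(12), np.int64(36), np.int64(81)), (np.int64(12), np.int64(37), np.int64(81)), (np.int64(11), np.int64(36), np.int64(81))]
179 [(np.int64(13), np.int64(37), np.int64(82)), (np.int64(13), np.int64(36), np.int64(82)), (np.int64(10), np.int64(35), np.int64(81)), (np.int64(14), np.int64(37), np.int64(82))]
180 [(np.int64(14), np.int64(37), np.int64(82)), (np.int64(13), np.int64(36), np.int64(82)), (np.int64(14), np.int64(37), np.int64(82)), (np.int64(14), np.int64(37), np.int64(82))]
181 [(np.int64(13), np.int64(37), np.int64(81)), (np.int64(98), np.int64(112), np.int64(133)), (np.int64(12), np.int64(36), np.int64(81)), (np.int64(13), np.int64(36), np.int64(82))]
```

Request:
{"op": "send_rows", "data": {
  "deltas": [
    [[0, 0, 0], [0, 0, 0]],
    [[0, 0, 0], [0, 0, 0]],
    [[0, 0, 0], [0, 0, 0]],
    [[0, 0, 0], [0, 0, 0]],
    [[0, 0, 0], [0, 0, 0]],
    [[0, 0, 0], [0, 0, 0]]
  ],
  "hand": 0.0
}}

```text
clock: 3.0
position: [0.4438, 0.0586, 0.1544]
orientation: [0.701, -0.701, 0.091, -0.093]
ft_force: [0.2, 0.0, 0.2]
grip_width: 0.0018
```

Run:
```python
from h import *
s=cam("scene"); st=readout.state(); P=st["position"]; print(P,st["grip_width"]); n=np.array([np.cos(-.263),np.sin(-.263),0])
for d in(-.0125,0,.0125): print(d,proj(s,P+n*d).round(1))
g=s["color"].astype(int).sum(2)
for rr in range(156,178): print(rr,g[rr,356:380].tolist())
```

```text
[0.44378281 0.05859105 0.15436603] 0.00016733267006871874
-0.0125 [[368.5 167.9]]
0 [[366.9 170. ]]
0.0125 [[365.3 172. ]]
156 [237, 237, 235, 237, 233, 234, 226, 264, 264, 264, 265, 268, 268, 259, 249, 259, 252, 283, 285, 284, 282, 282, 283, 284]
157 [262, 263, 263, 265, 265, 269, 255, 266, 264, 267, 267, 268, 266, 270, 251, 259, 256, 287, 283, 283, 286, 285, 284, 284]
158 [326, 327, 329, 329, 325, 317, 282, 264, 266, 268, 268, 265, 268, 292, 250, 238, 261, 287, 286, 285, 283, 283, 283, 280]
159 [289, 291, 292, 291, 289, 288, 275, 266, 264, 268, 265, 265, 268, 274, 253, 261, 276, 270, 270, 269, 283, 281, 278, 220]
160 [288, 288, 287, 287, 287, 286, 263, 252, 252, 266, 268, 268, 267, 265, 251, 260, 279, 305, 283, 267, 271, 213, 182, 169]
161 [287, 287, 285, 287, 290, 287, 268, 211, 209, 213, 226, 227, 247, 251, 229, 269, 293, 277, 231, 189, 179, 167, 171, 294]
162 [300, 293, 295, 304, 296, 297, 298, 265, 229, 237, 208, 207, 211, 214, 251, 224, 184, 192, 178, 163, 178, 369, 564, 564]
163 [285, 282, 277, 286, 271, 258, 255, 228, 223, 207, 184, 184, 195, 195, 205, 171, 164, 183, 361, 37
[... 1072 characters left out ...]
 502, 573, 575, 579, 582, 583, 582, 585, 586, 584, 581, 577, 574, 574, 570]
173 [583, 590, 570, 358, 142, 145, 185, 187, 245, 269, 314, 365, 369, 435, 509, 578, 579, 581, 583, 587, 579, 570, 574, 580]
174 [580, 580, 562, 247, 130, 130, 131, 134, 134, 138, 148, 182, 184, 229, 268, 292, 362, 368, 442, 583, 576, 570, 572, 578]
175 [576, 573, 558, 235, 132, 132, 132, 133, 131, 131, 130, 133, 133, 133, 140, 142, 162, 186, 273, 584, 574, 565, 563, 564]
176 [578, 573, 554, 232, 133, 132, 131, 130, 133, 129, 134, 133, 128, 133, 129, 123, 129, 135, 216, 582, 576, 564, 566, 567]
177 [581, 583, 567, 236, 129, 127, 131, 131, 127, 131, 130, 134, 130, 131, 130, 132, 130, 130, 209, 573, 570, 569, 576, 579]
```

```bash
python3 look.py c3 300 40 440 220 240 180 340 280
python3 - <<'E'
from h import *
s=cam("scene");t=cam("top"); P=readout.state()["position"]
print("base",proj(s,[[0,0,0],[0.075,0,0],[0,0,.1]]).round(1).tolist())
for dz in(0,.019,.05,.097,.15): print(dz,"scene",proj(s,P+[0,0,dz]).round(1),"top",proj(t,P+[0,0,dz]).round(1))
E
```

```text
[0.44380285 0.058584   0.15436898]
base [[356.3, 152.6], [354.4, 161.1], [357.6, 127.3]]
0 scene [[366.9 170. ]] top [[288.4 250.8]]
0.019 scene [[367.4 163.2]] top [[287.7 251.1]]
0.05 scene [[368.2 151.7]] top [[286.4 251.7]]
0.097 scene [[369.5 133.5]] top [[284.2 252.8]]
0.15 scene [[371.1 111.7]] top [[281.4 254. ]]
```

View pics/c3.png

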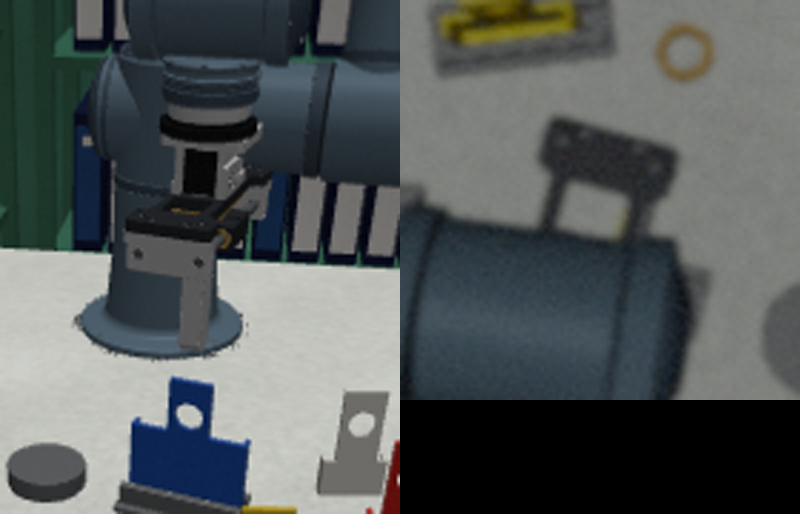

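Picture 5: the closed fingertips are at scene (367,161), against a predicted 170, so the fingertips look about 25 mm higher than the reported TCP. I'll test that with a careful grasp.

Request:
{"op": "send_rows", "data": {
  "deltas": [
    [[-1, 0, 5], [0, 0, 0]],
    [[-3, 0, 5], [0, 0, 0]],
    [[-3, 0, 5], [0, 0, 0]],
    [[-3, 0, 5], [0, 0, 0]],
    [[-3, 0, -10], [0, 0, 0]],
    [[-3, 0, -27], [0, 0, 0]],
    [[-3, 0, -27], [0, 0, 0]],
    [[-3, 0, -27], [0, 0, 0]]
  ],
  "hand": 0.4
}}

```text
clock: 3.92
position: [0.44, 0.0587, 0.1267]
orientation: [0.701, -0.701, 0.091, -0.092]
ft_force: [-0.1, 0.2, 0.6]
grip_width: 0.0374
```

Request:
{"op": "send_rows", "data": {
  "deltas": [
    [[0, 0, 0], [0, 0, 0]],
    [[0, 0, 0], [0, 0, 0]],
    [[0, 0, 0], [0, 0, 0]],
    [[0, 0, 0], [0, 0, 0]],
    [[0, 0, 0], [0, 0, 0]],
    [[0, 0, 0], [0, 0, 0]]
  ],
  "hand": 0.0,
  "grip_force": 15
}}

```text
clock: 4.42
position: [0.4403, 0.0587, 0.1271]
orientation: [0.701, -0.701, 0.091, -0.092]
ft_force: [-0.1, 0.2, -0.5]
grip_width: 0.0017
```

```bash
python3 look.py c4 330 120 410 230 240 180 340 280; python3 -c "
from h import *
st=readout.state();print(st['ft_force'],st['moment'],st['grip_width'])"
```

```text
[0.44014309 0.05869211 0.12688741]
[0.11619894 1.1440196  0.45793027] [-0.09243597  0.09163519  0.03629942] 0.00027240386242126586
```

View pics/c4.png

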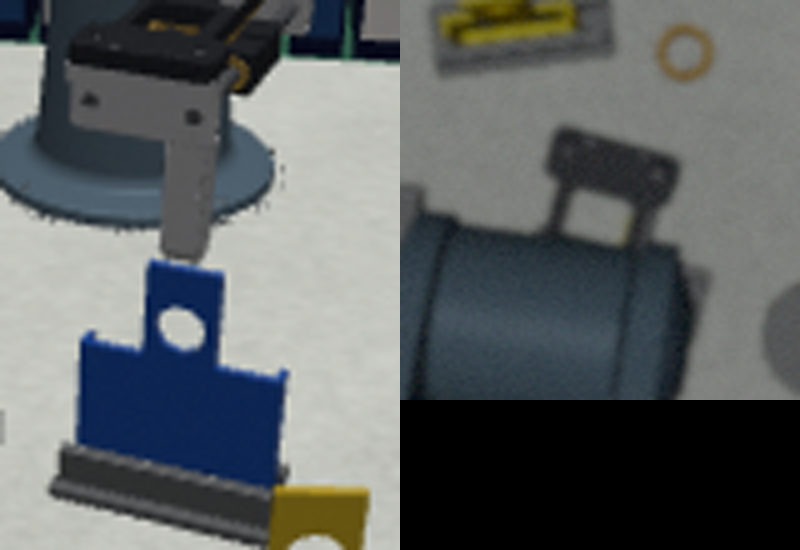

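Picture 6: the closed fingertips are at scene (367,171), just above the tab top at row 173, and nothing is gripped. I'll open, go about 27 mm lower and look where the near finger falls relative to the tab.

Request:
{"op": "send_rows", "data": {
  "deltas": [
    [[0, 0, 0], [0, 0, 0]],
    [[0, 0, 0], [0, 0, 0]],
    [[0, 0, 0], [0, 0, 0]],
    [[0, 0, 0], [0, 0, 0]],
    [[0, 0, -5], [0, 0, 0]],
    [[0, 0, -10], [0, 0, 0]],
    [[0, 0, -14], [0, 0, 0]],
    [[0, 0, -14], [0, 0, 0]],
    [[0, 0, -14], [0, 0, 0]]
  ],
  "hand": 0.4
}}

```text
clock: 5.27
position: [0.4397, 0.0588, 0.1123]
orientation: [0.701, -0.701, 0.092, -0.092]
ft_force: [0.2, 1.1, 1.6]
grip_width: 0.0376
```

Request:
{"op": "send_rows", "data": {
  "deltas": [
    [[0, 0, -4], [0, 0, 0]],
    [[0, 0, -8], [0, 0, 0]],
    [[0, 0, -12], [0, 0, 0]],
    [[0, 0, -12], [0, 0, 0]]
  ]
}}

```text
clock: 5.6
position: [0.439, 0.0588, 0.0992]
orientation: [0.701, -0.701, 0.092, -0.091]
ft_force: [-0.0, -0.8, 0.9]
grip_width: 0.0375
```

```bash
python3 look.py c5 330 120 410 230 240 180 340 280
python3 - <<'E'
from h import *
s=cam("scene"); g=s["color"].astype(int)
for rr in range(168,200): print(rr,' '.join(str(int(x)) for x in g[rr,355:382].sum(1)))
E
```

```text
[0.43954026 0.05874386 0.10003049]
168 573 569 573 575 452 265 267 268 267 267 268 268 249 146 45 45 69 211 284 574 573 574 578 580 579 580 579
169 576 570 567 564 480 267 267 267 267 267 268 255 214 101 45 47 70 211 287 576 581 580 580 584 583 585 587
170 577 570 564 556 482 267 266 264 267 269 268 259 244 94 45 50 70 217 349 577 579 580 579 580 583 591 584
171 582 579 580 565 382 266 268 267 267 269 268 263 242 94 43 44 70 218 355 582 579 576 577 579 578 577 578
172 586 582 583 573 399 266 267 268 269 269 271 292 245 93 46 45 79 265 358 588 585 580 577 577 573 571 573
173 576 585 593 573 404 268 265 267 267 268 268 265 251 191 136 92 80 265 358 587 591 580 574 577 582 585 585
174 584 582 583 567 318 268 269 268 270 268 268 262 247 168 189 214 217 259 341 445 585 578 573 573 581 589 591
175 590 580 578 564 355 267 267 270 267 271 268 265 248 134 139 140 143 145 183 276 585 576 566 564 567 572 585
176 587 583 575 558 342 268 268 267 267 268 269 270 221 132 131 131 133 131 134 217 583 578 568 570 571 579 584
177 586 585 587 573 347 267 267 267 267 271 268 272 218 132 132 134 131 130 1
[... 1798 characters left out ...]
 383 517 523 594 594 594 589
194 128 128 133 130 128 129 132 131 134 130 130 129 131 129 134 130 130 135 145 185 194 276 275 321 375 387 518
195 133 134 129 130 130 136 128 130 129 132 131 131 130 132 133 130 132 134 131 132 134 143 143 150 188 216 275
196 130 134 134 130 130 131 132 131 131 129 132 130 133 131 132 132 128 132 131 129 129 129 130 132 133 135 142
197 133 131 132 132 132 130 129 133 133 132 130 132 127 131 131 132 130 128 129 131 132 132 135 136 130 132 132
198 129 132 132 131 133 132 128 129 132 132 133 132 130 130 133 129 130 130 130 130 129 132 128 129 131 131 129
199 131 132 132 132 132 129 130 131 132 132 130 135 132 131 130 127 128 132 131 129 130 135 131 130 129 131 131
```

View pics/c5.png

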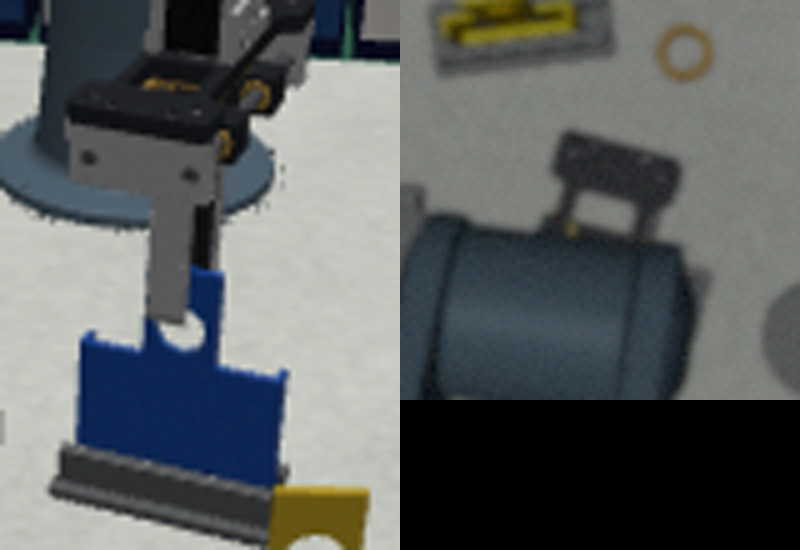

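Picture 7: now the near finger, its tip at scene (362,183), overlaps the tab and the far finger is behind it. So the fingers straddle the tab, and the true tip sits above the reported TCP. I'll quantify that.

Run:
```python
from h import *
s=cam("scene"); P=readout.state()["position"]; n=np.array([np.cos(-.263),np.sin(-.263),0])
for d in(.0188,.025,.0313):
  for dz in(0,.015,.02,.025,.03,.035): print(d,dz,proj(s,P+n*d+[0,0,dz]).round(1).tolist())
```

```text
0.0188 0 [[363.4, 191.0]]
0.0188 0.015 [[363.7, 186.0]]
0.0188 0.02 [[363.8, 184.3]]
0.0188 0.025 [[363.9, 182.5]]
0.0188 0.03 [[364.1, 180.8]]
0.0188 0.035 [[364.2, 179.1]]
0.025 0 [[362.6, 192.1]]
0.025 0.015 [[362.9, 187.1]]
0.025 0.02 [[363.0, 185.3]]
0.025 0.025 [[363.1, 183.6]]
0.025 0.03 [[363.3, 181.9]]
0.025 0.035 [[363.4, 180.1]]
0.0313 0 [[361.7, 193.3]]
0.0313 0.015 [[362.1, 188.2]]
0.0313 0.02 [[362.2, 186.5]]
0.0313 0.025 [[362.3, 184.7]]
0.0313 0.03 [[362.4, 183.0]]
0.0313 0.035 [[362.5, 181.2]]
```

Request:
{"op": "send_rows", "data": {
  "deltas": [
    [[0, 0, 0], [0, 0, 0]],
    [[0, 0, 0], [0, 0, 0]],
    [[0, 0, 0], [0, 0, 0]],
    [[0, 0, 0], [0, 0, 0]],
    [[0, 0, 0], [0, 0, 0]],
    [[0, 0, 0], [0, 0, 0]]
  ],
  "hand": 0.0,
  "grip_force": 20
}}

```text
clock: 6.3
position: [0.4404, 0.0586, 0.1005]
orientation: [0.701, -0.701, 0.091, -0.092]
ft_force: [1.8, -1.4, -2.0]
grip_width: 0.0052
```

Run:
```python
from h import *
s=cam("scene"); P=readout.state()["position"]; n=np.array([np.cos(-.263),np.sin(-.263),0]); g=s["color"].astype(int)
for rr in range(172,192): print(rr,' '.join(str(int(x)) for x in g[rr,357:378].sum(1)))
for dz in(0,.02,.025,.03,.035): print(dz,proj(s,P+n*.015+[0,0,dz]).round(1).tolist())
```

```text
172 584 578 468 197 202 270 269 267 268 268 268 262 249 213 291 587 587 587 586 580 578
173 591 575 453 142 206 269 268 269 267 266 268 266 252 250 272 440 507 514 589 579 575
174 585 574 451 148 246 268 267 268 268 268 270 275 221 145 173 206 267 281 423 578 571
175 576 569 452 145 241 267 267 267 266 268 267 264 217 131 133 133 139 194 472 574 567
176 576 561 352 146 237 267 267 269 267 267 268 259 216 129 128 134 129 187 478 578 568
177 585 572 345 148 236 267 267 266 268 268 268 246 191 130 133 132 132 185 470 574 575
178 582 571 347 147 237 267 266 270 269 267 268 261 190 130 136 134 130 210 571 578 581
179 572 557 342 144 211 253 255 267 267 268 268 266 187 133 131 132 130 213 585 579 576
180 577 561 250 138 177 211 210 215 229 230 253 247 162 134 128 131 132 213 585 579 574
181 590 571 241 132 135 180 381 469 301 293 216 228 161 134 132 132 145 282 591 590 591
182 587 570 238 132 167 371 569 581 573 567 553 462 337 129 131 131 144 284 585 592 592
183 583 570 240 128 189 471 583 579 580 579 582 582 571 341 131 132 142 287 592 595 596
184 588 569 145 133 194 477 577 572 574 576 579 588 594 566 134 130 165 374 592 594 592
185 584 561 132 134 180 404 580 576 580 580 584 580 576 561 233 131 162 377 585 584 585
186 571 556 135 135 151 310 581 577 574 571 576 583 589 570 238 131 182 443 577 582 583
187 574 558 131 131 138 219 440 579 582 582 582 583 585 568 148 133 188 468 585 591 591
188 568 465 130 134 132 142 238 381 518 582 586 582 567 292 129 132 188 473 585 594 588
189 363 315 131 137 129 135 141 193 281 370 365 330 240 149 135 133 188 480 576 575 570
190 164 177 130 131 133 134 133 134 145 161 161 152 134 131 129 132 215 571 577 579 575
191 132 135 133 129 133 130 130 134 129 132 133 133 130 131 129 135 217 593 591 586 587
0 [[363.8, 190.4]]
0.02 [[364.2, 183.7]]
0.025 [[364.3, 182.0]]
0.03 [[364.5, 180.2]]
0.035 [[364.6, 178.5]]
```

Request:
{"op": "send_rows", "data": {
  "deltas": [
    [[0, 0, 4], [0, 0, 0]],
    [[0, 0, 10], [0, 0, 0]],
    [[0, 0, 20], [0, 0, 0]],
    [[0, 0, 35], [0, 0, 0]],
    [[0, 0, 60], [0, 0, 0]],
    [[0, 0, 85], [0, 0, 0]],
    [[0, 0, 105], [0, 0, 0]],
    [[0, 0, 105], [0, 0, 0]]
  ]
}}

```text
clock: 7.02
position: [0.4429, 0.0584, 0.211]
orientation: [0.701, -0.701, 0.088, -0.095]
ft_force: [0.2, -0.4, -0.1]
grip_width: 0.005
```

```bash
python3 look.py c6 320 80 420 230 240 180 340 280
```

```text
[0.44039522 0.05859689 0.20597622]
```

View pics/c6.png

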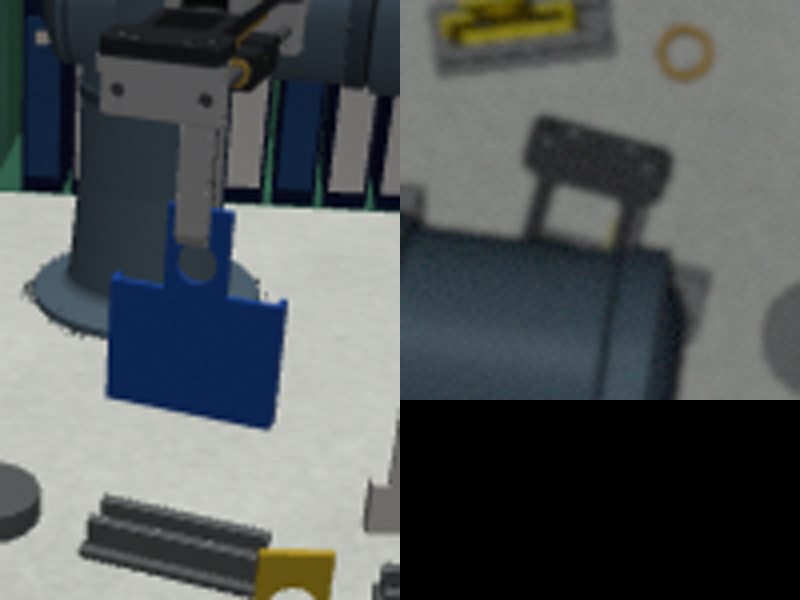

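Picture 8: blue is held upright and lifted clear of its stand, with the eye at scene (369,146). Next I carry it to a spot in front of the hook's tip.

Request:
{"op": "send_rows", "data": {
  "deltas": [
    [[29, -390, 5], [0, 0, 0.583]],
    [[29, -390, 5], [0, 0, 0.583]],
    [[29, -390, 5], [0, 0, 0.583]],
    [[29, -390, 5], [0, 0, 0.583]],
    [[29, -390, 5], [0, 0, 0.583]],
    [[29, -390, 5], [0, 0, 0.583]],
    [[29, -390, 5], [0, 0, 0.583]],
    [[29, -390, 5], [0, 0, 0.583]],
    [[29, -390, 5], [0, 0, 0.583]],
    [[29, -390, 5], [0, 0, 0.583]],
    [[29, -390, 5], [0, 0, 0.583]],
    [[29, -390, 5], [0, 0, 0.583]],
    [[29, -390, 5], [0, 0, 0.583]],
    [[29, -390, 5], [0, 0, 0.583]],
    [[29, -390, 5], [0, 0, 0.583]]
  ]
}}

```text
clock: 8.37
position: [0.4694, -0.3297, 0.2105]
orientation: [0.699, -0.697, -0.115, 0.113]
ft_force: [-1.5, -0.4, -0.8]
grip_width: 0.0046
```

```bash
cat > eye.py <<'E'
import sys; from h import *
from scipy.spatial.transform import Rotation as R
COL=dict(blue=((105,120,40),(130,255,255)),yellow=((18,120,60),(35,255,255)),red=((0,130,60),(8,255,255)))
ROOT=np.array([.6363,-.2761,.17]); HX=np.array([.9494,.3142,0])
def rep(k,ez=.0105):
    s=cam("scene"); st=readout.state(); P=st["position"]; T=R.from_quat(np.roll(st["orientation"],-1)).as_matrix()
    E=P+[0,0,ez]; print("TCP",P.round(4),"yaw",np.arctan2(T[1,0],T[0,0]).round(3),"tooly",T[:,1].round(3),"F",st["ft_force"].round(1),"grip",round(st["grip_width"],4))
    d=E-ROOT; print("nominal eye in root: x",(d@HX).round(4),"y",(d@[-HX[1],HX[0],0]).round(4),"z",d[2].round(4),"proj",proj(s,E).round(1).tolist())
    m=cv2.inRange(cv2.cvtColor(s["color"],cv2.COLOR_RGB2HSV),*COL[k]); u=proj(s,E)[0]; n,l,sts,ce=cv2.connectedComponentsWithStats(255-m,connectivity=4)
    print("holes",[(ce[i].round(1).tolist(),int(sts[i,4])) for i in range(1,n) if 8<sts[i,4]<300 and abs(ce[i]-u).max()<25])
    for q in(0,-.06,-.11,-.124): print("rod",q,proj(s,ROOT+HX*q+[0,0,.008*(q<-.12)]).round(1).tolist(),end=" ")
    return s
if __name__=="__main__": rep(*sys.argv[1:2],*map(float,sys.argv[2:]))
E
python3 eye.py blue; python3 look.py c7 190 110 270 230 400 150 480 250
```

```text
TCP [ 0.4695 -0.3299  0.2108] yaw 0.325 tooly [ 0.002  0.002 -1.   ] F [-1.1  0.7 -0.9] grip 0.005
nominal eye in root: x -0.1753 y 0.0013 z 0.0513 proj [[213.8, 139.8]]
holes []
rod 0 [[209.4, 191.9]] rod -0.06 [[212.1, 179.1]] rod -0.11 [[214.2, 169.5]] rod -0.124 [[214.2, 164.1]] [ 0.46963749 -0.33034236  0.21114656]
```

View pics/c7.png

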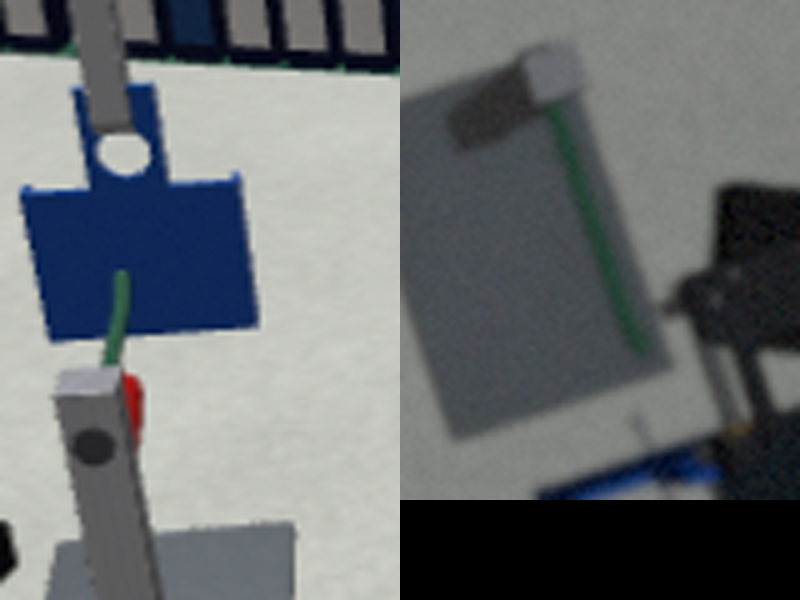

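Picture 9: the eye is at scene (214.6,140.4) against a predicted (213.8,139.8), and the rod tip at (214.2,164.4) against (214.2,164.1). The alignment is good, so I go down and thread.

Request:
{"op": "send_rows", "data": {
  "deltas": [
    [[0, -1, -20], [0, 0, -0.005]],
    [[0, -1, -47], [0, 0, -0.005]],
    [[0, -1, -47], [0, 0, -0.005]],
    [[0, -1, -47], [0, 0, -0.005]],
    [[10, 2, -47], [0, 0, -0.005]],
    [[20, 6, -47], [0, 0, -0.005]],
    [[30, 9, -47], [0, 0, -0.005]],
    [[45, 14, -47], [0, 0, -0.005]],
    [[60, 19, -47], [0, 0, -0.005]],
    [[75, 24, -47], [0, 0, -0.005]],
    [[75, 24, -47], [0, 0, -0.005]]
  ]
}}

```text
clock: 9.43
position: [0.5478, -0.3054, 0.1653]
orientation: [-0.698, 0.698, 0.115, -0.112]
ft_force: [0.1, 0.1, -1.3]
grip_width: 0.0049
```

```bash
python3 eye.py blue
```

```text
TCP [ 0.5465 -0.3058  0.165 ] yaw 0.322 tooly [ 0.004  0.001 -1.   ] F [ 0.7 -0.2 -1.4] grip 0.0049
nominal eye in root: x -0.0946 y 0.0 z 0.0055 proj [[213.2, 170.4]]
holes []
rod 0 [[209.4, 191.9]] rod -0.06 [[212.1, 179.1]] rod -0.11 [[214.2, 169.5]] rod -0.124 [[214.2, 164.1]]
```

Request:
{"op": "send_rows", "data": {
  "deltas": [
    [[12, 4, -1], [0, 0, 0]],
    [[24, 8, -1], [0, 0, 0]],
    [[36, 12, -1], [0, 0, 0]],
    [[47, 16, -1], [0, 0, 0]],
    [[47, 16, -1], [0, 0, 0]],
    [[47, 16, -4], [0, 0, 0]],
    [[47, 16, -8], [0, 0, 0]],
    [[47, 16, -12], [0, 0, 0]],
    [[47, 16, -14], [0, 0, 0]],
    [[47, 16, -14], [0, 0, 0]],
    [[47, 16, -14], [0, 0, 0]]
  ]
}}

```text
clock: 10.4
position: [0.5931, -0.2901, 0.1511]
orientation: [-0.698, 0.698, 0.114, -0.112]
ft_force: [-1.4, -0.0, 1.0]
grip_width: 0.0044
```

```bash
python3 eye.py blue
```

```text
TCP [ 0.5932 -0.29    0.1511] yaw 0.321 tooly [ 0.004  0.    -1.   ] F [-0.4  0.5  1.1] grip 0.0048
nominal eye in root: x -0.0453 y 0.0003 z -0.0084 proj [[212.2, 185.3]]
holes []
rod 0 [[209.4, 191.9]] rod -0.06 [[212.1, 179.1]] rod -0.11 [[214.2, 169.5]] rod -0.124 [[214.2, 164.1]]
```

Request:
{"op": "send_rows", "data": {
  "deltas": [
    [[0, 0, 0], [0, 0, 0]],
    [[0, 0, 0], [0, 0, 0]],
    [[0, 0, 0], [0, 0, 0]],
    [[0, 0, 10], [0, 0, 0]],
    [[0, 0, 25], [0, 0, 0]],
    [[0, 0, 38], [0, 0, 0]],
    [[0, 0, 38], [0, 0, 0]],
    [[-20, -6, 38], [0, 0, 0]],
    [[-40, -13, 38], [0, 0, 0]],
    [[-40, -13, 38], [0, 0, 0]]
  ],
  "hand": 0.28
}}

```text
clock: 11.28
position: [0.5511, -0.3038, 0.189]
orientation: [-0.698, 0.698, 0.113, -0.112]
ft_force: [0.2, -0.4, 0.5]
grip_width: 0.0264
```

Request:
{"op": "send_rows", "data": {
  "deltas": [
    [[0, 0, 0], [0, 0, 0]],
    [[0, 0, 0], [0, 0, 0]],
    [[0, 0, 0], [0, 0, 0]],
    [[0, 0, 0], [0, 0, 0]],
    [[0, 0, 0], [0, 0, 0]]
  ],
  "hand": 0.0
}}

```text
clock: 11.7
position: [0.5516, -0.3036, 0.1889]
orientation: [-0.698, 0.698, 0.114, -0.112]
ft_force: [0.0, 0.0, -0.6]
grip_width: 0.0004
```

```bash
python3 eye.py blue; python3 look.py c8 180 110 270 230 400 150 480 250
```

```text
TCP [ 0.5515 -0.3036  0.189 ] yaw 0.32 tooly [ 0.002  0.    -1.   ] F [-0.2  0.3 -0.8] grip 0.0004
nominal eye in root: x -0.0892 y 0.0005 z 0.0295 proj [[211.5, 162.3]]
holes []
rod 0 [[209.4, 191.9]] rod -0.06 [[212.1, 179.1]] rod -0.11 [[214.2, 169.5]] rod -0.124 [[214.2, 164.1]] [ 0.5513215  -0.30369589  0.18892618]
```

View pics/c8.png

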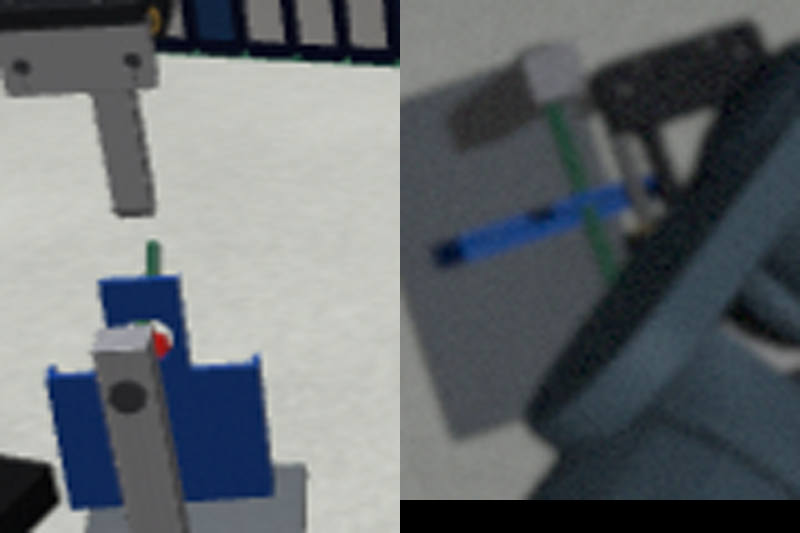

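Picture 10: blue hangs upright on the rod, and the closed fingers are above and behind it on the tip side. I lower them to just above the rod and push.

Request:
{"op": "send_rows", "data": {
  "deltas": [
    [[0, 0, -20], [0, 0, 0]],
    [[0, 0, -36], [0, 0, 0]],
    [[0, 0, -40], [0, 0, 0]],
    [[0, 0, -40], [0, 0, 0]],
    [[12, 4, -40], [0, 0, 0]],
    [[24, 8, -40], [0, 0, 0]],
    [[31, 10, -40], [0, 0, 0]],
    [[36, 12, -40], [0, 0, 0]],
    [[41, 14, -40], [0, 0, 0]],
    [[46, 15, -40], [0, 0, 0]],
    [[51, 17, -40], [0, 0, 0]],
    [[56, 18, -40], [0, 0, 0]],
    [[61, 20, -40], [0, 0, 0]],
    [[64, 21, -40], [0, 0, 0]],
    [[64, 21, -40], [0, 0, 0]],
    [[64, 21, -40], [0, 0, 0]]
  ]
}}

```text
clock: 13.18
position: [0.6167, -0.2833, 0.151]
orientation: [-0.697, 0.699, 0.115, -0.111]
ft_force: [0.9, -0.4, 5.4]
grip_width: -0.0001
```

```bash
python3 eye.py blue
```

```text
TCP [ 0.6167 -0.2833  0.151 ] yaw 0.32 tooly [ 0.006 -0.002 -1.   ] F [0.4 0.6 4.6] grip 0.0002
nominal eye in root: x -0.0208 y -0.0007 z -0.0085 proj [[210.7, 190.6]]
holes []
rod 0 [[209.4, 191.9]] rod -0.06 [[212.1, 179.1]] rod -0.11 [[214.2, 169.5]] rod -0.124 [[214.2, 164.1]]
```

Request:
{"op": "send_rows", "data": {
  "deltas": [
    [[0, 0, 2], [0, 0, 0]],
    [[0, 0, 2], [0, 0, 0]],
    [[2, 0, 2], [0, 0, 0]],
    [[3, 1, 2], [0, 0, 0]],
    [[4, 1, 2], [0, 0, 0]],
    [[5, 2, 2], [0, 0, 0]],
    [[5, 2, 2], [0, 0, 0]]
  ]
}}

```text
clock: 13.82
position: [0.6217, -0.281, 0.1526]
orientation: [-0.697, 0.699, 0.115, -0.111]
ft_force: [0.1, -1.0, 0.6]
grip_width: 0.0002
```

```bash
python3 eye.py blue
```

```text
TCP [ 0.6217 -0.2811  0.1527] yaw 0.32 tooly [ 0.005 -0.001 -1.   ] F [-1.6 -0.2 -0.9] grip 0.0006
nominal eye in root: x -0.0154 y -0.0002 z -0.0068 proj [[210.6, 191.1]]
holes []
rod 0 [[209.4, 191.9]] rod -0.06 [[212.1, 179.1]] rod -0.11 [[214.2, 169.5]] rod -0.124 [[214.2, 164.1]]
```

Request:
{"op": "send_rows", "data": {
  "deltas": [
    [[1, 0, 0], [0, 0, 0]],
    [[2, 1, 0], [0, 0, 0]],
    [[2, 1, 0], [0, 0, 0]]
  ]
}}

```text
clock: 14.12
position: [0.6224, -0.281, 0.1526]
orientation: [-0.697, 0.699, 0.113, -0.112]
ft_force: [-5.4, -2.9, 1.6]
grip_width: 0.0008
```

Request:
{"op": "send_rows", "data": {
  "deltas": [
    [[1, 0, 0], [0, 0, 0]],
    [[2, 1, 0], [0, 0, 0]],
    [[2, 1, 0], [0, 0, 0]]
  ]
}}

```text
clock: 14.37
position: [0.6222, -0.2812, 0.1525]
orientation: [-0.697, 0.699, 0.111, -0.114]
ft_force: [-9.1, -3.1, 2.9]
grip_width: 0.0003
```

```bash
python3 eye.py blue
python3 - <<'E'
from h import *
t=cam("top"); m=cv2.inRange(cv2.cvtColor(t["color"],cv2.COLOR_RGB2HSV),(105,120,40),(130,255,255)); p=np.argwhere(m[140:230,400:490])[:,::-1]+[400,140]
w=onz(t,p,.142)[:,:2]; d=w-[.6363,-.2761]; x=d@[.9494,.3142]; y=d@[-.3142,.9494]; print(len(p)); 
for a in np.arange(-.06,.06,.01):
    k=(y>a)&(y<=a+.01); print(round(a,3),k.sum(),x[k].min().round(4) if k.any() else '',x[k].max().round(4) if k.any() else '')
E
```

```text
TCP [ 0.6223 -0.2812  0.1526] yaw 0.32 tooly [-0.003 -0.005 -1.   ] F [-8.9 -4.1  3.3] grip 0.0
nominal eye in root: x -0.0149 y -0.0005 z -0.0069 proj [[210.4, 191.3]]
holes []
rod 0 [[209.4, 191.9]] rod -0.06 [[212.1, 179.1]] rod -0.11 [[214.2, 169.5]] rod -0.124 [[214.2, 164.1]] 138
-0.06 0  
-0.05 0  
-0.04 0  
-0.03 0  
-0.02 0  
-0.01 0  
0.0 0  
0.01 2 -0.003 -0.0007
0.02 17 -0.0101 0.0016
0.03 35 -0.0209 0.0015
0.04 33 -0.0194 0.0014
0.05 28 -0.0173 0.0005
```

Blue is against the post: solid 9 N contact, and its back edge is at x≈0 to 1.5 mm in the top view. I retreat and go to yellow.

Request:
{"op": "send_rows", "data": {
  "deltas": [
    [[-8, -3, 0], [0, 0, 0]],
    [[-25, -8, 0], [0, 0, 0]],
    [[-38, -12, 20], [0, 0, 0]],
    [[-38, -12, 50], [0, 0, 0]],
    [[-38, -12, 75], [0, 0, 0]],
    [[-7, 408, 75], [0, 0, -0.203]],
    [[-7, 408, 75], [0, 0, -0.203]],
    [[-7, 408, 75], [0, 0, -0.203]],
    [[-7, 408, 75], [0, 0, -0.203]],
    [[-7, 408, 75], [0, 0, -0.203]],
    [[-7, 408, 75], [0, 0, -0.203]],
    [[-7, 408, 75], [0, 0, -0.203]],
    [[-7, 408, 75], [0, 0, -0.203]],
    [[-7, 408, 75], [0, 0, -0.203]],
    [[-7, 408, 75], [0, 0, -0.203]],
    [[-7, 408, 75], [0, 0, -0.203]],
    [[-7, 408, 75], [0, 0, -0.203]],
    [[-7, 408, 75], [0, 0, -0.203]],
    [[-7, 408, 75], [0, 0, -0.203]]
  ],
  "hand": 0.0
}}

```text
clock: 16.05
position: [0.6154, 0.1254, 0.2275]
orientation: [-0.705, 0.707, 0.039, -0.042]
ft_force: [0.1, -0.6, 0.2]
grip_width: 0.0003
```

```bash
python3 eye.py yellow .007
python3 - <<'E'
from h import *
t=cam("top"); s=cam("scene")
for n,c,b in(("top",t,(400,140,490,230)),("scene",s,(170,150,260,250))):
    m=cv2.inRange(cv2.cvtColor(c["color"],cv2.COLOR_RGB2HSV),(105,120,40),(130,255,255)); x0,y0,x1,y1=b; p=np.argwhere(m[y0:y1,x0:x1])[:,::-1]+[x0,y0]; print(n,len(p),p.min(0),p.max(0),p.mean(0))
    w=onz(c,p,.142)[:,:2]; d=w-[.6363,-.2761]; x=d@[.9494,.3142]; y=d@[-.3142,.9494]
    if n=="top":
        for a in np.arange(-.06,.06,.02):
            k=(y>a)&(y<=a+.02); print(round(a,3),k.sum(),x[k].min().round(4) if k.any() else '',x[k].max().round(4) if k.any() else '')
E
```

```text
TCP [0.6154 0.1252 0.2275] yaw 0.115 tooly [-0.004 -0.004 -1.   ] F [-0.1 -0.4 -0.4] grip -0.0
nominal eye in root: x 0.1063 y 0.3875 z 0.0645 proj [[397.6, 175.1]]
holes []
rod 0 [[209.4, 191.9]] rod -0.06 [[212.1, 179.1]] rod -0.11 [[214.2, 169.5]] rod -0.124 [[214.2, 164.1]] top 329 [402 167] [447 186] [423.11550152 176.63221884]
-0.06 15 -0.0093 -0.0015
-0.04 54 -0.0157 0.0037
-0.02 44 -0.0166 0.0036
0.0 71 -0.0169 0.0056
0.02 66 -0.0171 0.0022
0.04 59 -0.0173 0.0014
scene 1194 [188 181] [240 234] [214.92462312 215.23450586]
```

Blue stays flat against the post: the top view shows an even front from about -16 to +3 mm across its whole width. Now I grasp yellow.

Request:
{"op": "send_rows", "data": {
  "deltas": [
    [[-1, 1, -35], [0, 0, 0]],
    [[-1, 1, -60], [0, 0, 0]],
    [[-1, 1, -60], [0, 0, 0]],
    [[-1, 1, -60], [0, 0, 0]],
    [[-1, 1, -80], [0, 0, 0]],
    [[-1, 1, -100], [0, 0, 0]],
    [[-1, 1, -115], [0, 0, 0]],
    [[-1, 1, -128], [0, 0, 0]],
    [[-1, 1, -134], [0, 0, 0]],
    [[-1, 1, -135], [0, 0, 0]],
    [[-1, 1, -135], [0, 0, 0]]
  ],
  "hand": 0.4
}}

```text
clock: 17.12
position: [0.6152, 0.1262, 0.0935]
orientation: [-0.705, 0.707, 0.039, -0.042]
ft_force: [1.0, -0.6, 0.3]
grip_width: 0.0377
```

Request:
{"op": "send_rows", "data": {
  "deltas": [
    [[0, 0, 0], [0, 0, 0]],
    [[0, 0, 0], [0, 0, 0]],
    [[0, 0, 0], [0, 0, 0]],
    [[0, 0, 0], [0, 0, 0]],
    [[0, 0, 0], [0, 0, 0]],
    [[0, 0, 0], [0, 0, 0]]
  ],
  "hand": 0.0,
  "grip_force": 20
}}

```text
clock: 17.62
position: [0.6158, 0.1262, 0.0938]
orientation: [-0.705, 0.707, 0.04, -0.041]
ft_force: [2.5, 0.5, -1.8]
grip_width: 0.0049
```

```bash
python3 eye.py yellow .007
```

```text
TCP [0.6159 0.1262 0.0938] yaw 0.115 tooly [-0.001 -0.003 -1.   ] F [2.4 0.4 0. ] grip 0.0049
nominal eye in root: x 0.1071 y 0.3884 z -0.0692 proj [[391.4, 229.5]]
holes []
rod 0 [[209.4, 191.9]] rod -0.06 [[212.1, 179.1]] rod -0.11 [[214.2, 169.5]] rod -0.124 [[214.2, 164.1]]
```

Request:
{"op": "send_rows", "data": {
  "deltas": [
    [[0, 0, 5], [0, 0, 0]],
    [[0, 0, 12], [0, 0, 0]],
    [[0, 0, 25], [0, 0, 0]],
    [[0, 0, 45], [0, 0, 0]],
    [[0, 0, 75], [0, 0, 0]],
    [[-20, -40, 110], [0, 0, 0.05]],
    [[-166, -326, 118], [0, 0, 0.205]],
    [[-166, -326, 118], [0, 0, 0.205]],
    [[-166, -326, 118], [0, 0, 0.205]],
    [[-166, -326, 118], [0, 0, 0.205]],
    [[-166, -326, 118], [0, 0, 0.205]],
    [[-166, -326, 118], [0, 0, 0.205]],
    [[-166, -326, 118], [0, 0, 0.205]],
    [[-166, -326, 118], [0, 0, 0.205]],
    [[-147, -457, 118], [0, 0, 0.205]],
    [[-147, -457, 118], [0, 0, 0.205]],
    [[-147, -457, 118], [0, 0, 0.205]],
    [[-147, -457, 118], [0, 0, 0.205]],
    [[-147, -457, 118], [0, 0, 0.205]],
    [[-147, -457, 118], [0, 0, 0.205]]
  ]
}}

```text
clock: 19.33
position: [0.4686, -0.3302, 0.2122]
orientation: [-0.697, 0.699, 0.112, -0.113]
ft_force: [-0.5, 1.0, -1.4]
grip_width: 0.0052
```

Run:
```python
from eye import *
s=rep("yellow",.0062)
m=cv2.inRange(cv2.cvtColor(s["color"],cv2.COLOR_RGB2HSV),(15,90,40),(38,255,255)); p=np.argwhere(m[100:200,170:270])[:,::-1]+[170,100]; print("\nyellow",len(p),p.min(0),p.max(0))
n,l,st,ce=cv2.connectedComponentsWithStats(255-m[100:200,170:270],connectivity=4); print([(ce[i]+[170,100],st[i,4]) for i in range(n) if 8<st[i,4]<400])
```

```text
TCP [ 0.4688 -0.3295  0.2121] yaw 0.32 tooly [-0.    -0.003 -1.   ] F [ 0.2  1.1 -0.2] grip 0.0049
nominal eye in root: x -0.1758 y 0.002 z 0.0483 proj [[214.3, 140.8]]
holes [([214.5, 141.0], 83)]
rod 0 [[209.4, 191.9]] rod -0.06 [[212.1, 179.1]] rod -0.11 [[214.2, 169.5]] rod -0.124 [[214.2, 164.1]] 
yellow 954 [200 127] [236 174]
[(array([214.38461538, 141.02564103]), np.int32(78))]
```

Request:
{"op": "send_rows", "data": {
  "deltas": [
    [[1, -2, -20], [0, 0, 0]],
    [[1, -2, -43], [0, 0, 0]],
    [[1, -2, -43], [0, 0, 0]],
    [[1, -2, -43], [0, 0, 0]],
    [[11, 1, -43], [0, 0, 0]],
    [[21, 5, -43], [0, 0, 0]],
    [[31, 8, -43], [0, 0, 0]],
    [[46, 13, -43], [0, 0, 0]],
    [[61, 18, -43], [0, 0, 0]],
    [[76, 23, -43], [0, 0, 0]],
    [[76, 23, -43], [0, 0, 0]]
  ]
}}

```text
clock: 20.3
position: [0.5478, -0.3053, 0.1701]
orientation: [-0.697, 0.699, 0.114, -0.113]
ft_force: [-0.7, -0.1, 1.0]
grip_width: 0.0048
```

```bash
python3 eye.py yellow .0062
```

```text
TCP [ 0.5465 -0.3058  0.1698] yaw 0.323 tooly [ 0.001 -0.003 -1.   ] F [ 0.4 -0.4 -0.6] grip 0.0042
nominal eye in root: x -0.0946 y 0.0 z 0.006 proj [[213.1, 170.2]]
holes []
rod 0 [[209.4, 191.9]] rod -0.06 [[212.1, 179.1]] rod -0.11 [[214.2, 169.5]] rod -0.124 [[214.2, 164.1]]
```

Request:
{"op": "send_rows", "data": {
  "deltas": [
    [[12, 4, -1], [0, 0, 0]],
    [[24, 8, -1], [0, 0, 0]],
    [[36, 12, -1], [0, 0, 0]],
    [[43, 14, -1], [0, 0, 0]],
    [[43, 14, -1], [0, 0, 0]],
    [[43, 14, -5], [0, 0, 0]],
    [[43, 14, -9], [0, 0, 0]],
    [[43, 14, -13], [0, 0, 0]],
    [[43, 14, -15], [0, 0, 0]],
    [[43, 14, -15], [0, 0, 0]],
    [[43, 14, -15], [0, 0, 0]]
  ]
}}

```text
clock: 21.27
position: [0.5893, -0.292, 0.1547]
orientation: [-0.697, 0.699, 0.113, -0.114]
ft_force: [-0.5, -0.0, -0.7]
grip_width: 0.0046
```

Request:
{"op": "send_rows", "data": {
  "deltas": [
    [[0, 0, 0], [0, 0, 0]],
    [[0, 0, 0], [0, 0, 0]],
    [[0, 0, 0], [0, 0, 0]],
    [[0, 0, 10], [0, 0, 0]],
    [[0, 0, 25], [0, 0, 0]],
    [[0, 0, 38], [0, 0, 0]],
    [[0, 0, 38], [0, 0, 0]],
    [[-20, -6, 38], [0, 0, 0]],
    [[-40, -13, 38], [0, 0, 0]],
    [[-40, -13, 38], [0, 0, 0]]
  ],
  "hand": 0.28
}}

```text
clock: 22.1
position: [0.5472, -0.3058, 0.1927]
orientation: [-0.697, 0.699, 0.112, -0.113]
ft_force: [-0.1, -1.2, 0.7]
grip_width: 0.0264
```

Request:
{"op": "send_rows", "data": {
  "deltas": [
    [[0, 0, 0], [0, 0, 0]],
    [[0, 0, 0], [0, 0, 0]],
    [[0, 0, 0], [0, 0, 0]],
    [[0, 0, 0], [0, 0, 0]],
    [[0, 0, 0], [0, 0, 0]]
  ],
  "hand": 0.0
}}

```text
clock: 22.52
position: [0.5478, -0.3055, 0.1926]
orientation: [-0.697, 0.699, 0.113, -0.113]
ft_force: [-0.8, -0.3, -0.6]
grip_width: 0.0004
```

```bash
cat > hung.py <<'E'
import sys; from eye import *
t=cam("top"); s=cam("scene"); hz=[.142,.131,.12]
for (k,(lo,hi)),z in zip(COL.items(),hz):
  if k not in sys.argv[1:]: continue
  for n,c,b in(("top",t,(395,140,490,230)),("scene",s,(170,150,260,250))):
    m=cv2.inRange(cv2.cvtColor(c["color"],cv2.COLOR_RGB2HSV),lo,hi); x0,y0,x1,y1=b; m=m[y0:y1,x0:x1]
    N,l,st,ce=cv2.connectedComponentsWithStats(m); i=1+st[1:,4].argmax() if N>1 else 0
    p=np.argwhere(m>0)[:,::-1]+[x0,y0]; print(k,n,len(p),p.min(0),p.max(0))
    if n=="top":
      w=onz(c,p,z)[:,:2]; d=w-ROOT[:2]; x=d@HX[:2]; y=d@[-HX[1],HX[0]]
      for a in np.arange(-.06,.06,.02):
        q=(y>a)&(y<=a+.02)
        if q.sum()>3: print("   y",round(a+.01,3),q.sum(),np.percentile(x[q],[3,97]).round(4))
st=readout.state(); print(st["clock"],st["position"],st["ft_force"].round(1),st["grip_width"],"x root",((st["position"]-ROOT)@HX).round(4))
E
python3 hung.py blue yellow; python3 look.py c9 180 120 270 240 395 140 485 240
```

```text
blue top 274 [401 168] [472 210]
   y -0.03 13 [-0.0737  0.0031]
   y -0.01 42 [-0.0164  0.0035]
   y 0.01 70 [-0.0167  0.004 ]
   y 0.03 67 [-0.0169  0.0016]
   y 0.05 60 [-0.0167  0.0005]
blue scene 1201 [188 181] [240 234]
yellow top 166 [415 188] [446 202]
   y -0.03 25 [-0.06   -0.0485]
   y -0.01 41 [-0.0605 -0.048 ]
   y 0.01 40 [-0.0614 -0.0497]
   y 0.03 43 [-0.0608 -0.0494]
   y 0.05 17 [-0.0613 -0.0496]
yellow scene 310 [197 171] [233 202]
22.6167 [ 0.54758506 -0.30556347  0.1926359 ] [-0.8 -0.1 -0.2] 0.00015290095794919586 x root -0.0935
[ 0.54745959 -0.30564758  0.19267754]
```

Request:
{"op": "send_rows", "data": {
  "deltas": [
    [[0, 0, -20], [0, 0, 0]],
    [[0, 0, -36], [0, 0, 0]],
    [[0, 0, -39], [0, 0, 0]],
    [[0, 0, -39], [0, 0, 0]],
    [[12, 4, -39], [0, 0, 0]],
    [[24, 8, -39], [0, 0, 0]],
    [[31, 10, -39], [0, 0, 0]],
    [[36, 12, -39], [0, 0, 0]],
    [[41, 14, -39], [0, 0, 0]],
    [[46, 15, -39], [0, 0, 0]],
    [[51, 17, -39], [0, 0, 0]],
    [[56, 18, -39], [0, 0, 0]],
    [[60, 20, -39], [0, 0, 0]],
    [[64, 21, -39], [0, 0, 0]],
    [[67, 22, -39], [0, 0, 0]],
    [[69, 23, -39], [0, 0, 0]],
    [[69, 23, -39], [0, 0, 0]]
  ]
}}

```text
clock: 24.13
position: [0.6167, -0.2824, 0.1535]
orientation: [-0.697, 0.699, 0.113, -0.113]
ft_force: [0.2, -1.7, 0.5]
grip_width: 0.0005
```

Request:
{"op": "send_rows", "data": {
  "deltas": [
    [[1, 0, 0], [0, 0, 0]],
    [[2, 1, 0], [0, 0, 0]],
    [[2, 1, 0], [0, 0, 0]],
    [[2, 1, 0], [0, 0, 0]]
  ]
}}

```text
clock: 24.47
position: [0.6174, -0.2824, 0.1536]
orientation: [-0.697, 0.699, 0.111, -0.114]
ft_force: [-6.0, -1.7, 1.2]
grip_width: 0.0005
```

```bash
python3 hung.py blue yellow
```

```text
blue top 65 [402 174] [423 186]
   y 0.03 16 [-0.0023  0.002 ]
   y 0.05 27 [-0.0122  0.0007]
blue scene 1192 [188 182] [240 234]
yellow top 59 [410 178] [419 186]
   y 0.03 41 [-0.0211 -0.0064]
   y 0.05 18 [-0.0201 -0.0081]
yellow scene 16 [201 180] [217 181]
24.5667 [ 0.61735253 -0.28239176  0.15354534] [-4.1 -2.4  1.2] 7.984655857132863e-05 x root -0.02
```

Request:
{"op": "send_rows", "data": {
  "deltas": [
    [[-8, -3, 0], [0, 0, 0]],
    [[-25, -8, 0], [0, 0, 0]],
    [[-38, -12, 20], [0, 0, 0]],
    [[-38, -12, 50], [0, 0, 0]],
    [[-38, -12, 75], [0, 0, 0]],
    [[-136, 535, 75], [0, 0, -0.319]],
    [[-136, 535, 75], [0, 0, -0.319]],
    [[-136, 535, 75], [0, 0, -0.319]],
    [[-136, 535, 75], [0, 0, -0.319]],
    [[-136, 535, 75], [0, 0, -0.319]],
    [[-136, 535, 75], [0, 0, -0.319]],
    [[-136, 535, 75], [0, 0, -0.319]],
    [[-136, 535, 75], [0, 0, -0.319]],
    [[-136, 535, 75], [0, 0, -0.319]],
    [[-136, 535, 75], [0, 0, -0.319]],
    [[-136, 535, 75], [0, 0, -0.319]],
    [[-136, 535, 75], [0, 0, -0.319]],
    [[-136, 535, 75], [0, 0, -0.319]],
    [[-136, 535, 75], [0, 0, -0.319]],
    [[-136, 535, 75], [0, 0, -0.319]]
  ],
  "hand": 0.0
}}

```text
clock: 26.23
position: [0.4802, 0.2553, 0.2286]
orientation: [-0.706, 0.708, 0.001, -0.004]
ft_force: [-1.2, -0.6, -0.5]
grip_width: 0.0001
```

```bash
python3 hung.py blue yellow; python3 eye.py red .0062
```

```text
blue top 87 [402 167] [447 186]
   y -0.05 13 [-0.009  -0.0015]
   y -0.01 4 [0.0027 0.0034]
   y 0.01 10 [-0.0002  0.0054]
   y 0.03 16 [-0.0023  0.0019]
   y 0.05 26 [-0.0123  0.0013]
blue scene 1193 [188 182] [240 234]
yellow top 212 [410 170] [443 186]
   y -0.05 4 [-0.0125 -0.0051]
   y -0.03 44 [-0.0173 -0.0021]
   y -0.01 45 [-0.0189 -0.0023]
   y 0.01 52 [-0.0202 -0.0034]
   y 0.03 48 [-0.0201 -0.0063]
   y 0.05 19 [-0.0201 -0.0069]
yellow scene 17 [201 180] [217 181]
26.3333 [0.48116368 0.25243998 0.22847173] [-1.  -0.1 -0.3] 0.00021896837339660256 x root 0.0188
TCP [0.4815 0.2518 0.2285] yaw 0.001 tooly [-0.005 -0.003 -1.   ] F [-0.3 -0.9 -0.6] grip 0.0007
nominal eye in root: x 0.0188 y 0.5498 z 0.0647 proj [[454.9, 151.6]]
holes []
rod 0 [[209.4, 191.9]] rod -0.06 [[212.1, 179.1]] rod -0.11 [[214.2, 169.5]] rod -0.124 [[214.2, 164.1]]
```

Request:
{"op": "send_rows", "data": {
  "deltas": [
    [[0, 1, -35], [0, 0, 0]],
    [[0, 1, -60], [0, 0, 0]],
    [[0, 1, -60], [0, 0, 0]],
    [[0, 1, -60], [0, 0, 0]],
    [[0, 1, -85], [0, 0, 0]],
    [[0, 1, -110], [0, 0, 0]],
    [[0, 1, -127], [0, 0, 0]],
    [[0, 1, -140], [0, 0, 0]],
    [[0, 1, -146], [0, 0, 0]],
    [[0, 1, -147], [0, 0, 0]],
    [[0, 1, -147], [0, 0, 0]]
  ],
  "hand": 0.4
}}

```text
clock: 27.3
position: [0.4825, 0.2528, 0.0827]
orientation: [-0.706, 0.708, -0.001, -0.001]
ft_force: [0.1, 0.6, 0.0]
grip_width: 0.0375
```

Request:
{"op": "send_rows", "data": {
  "deltas": [
    [[0, 0, 0], [0, 0, 0]],
    [[0, 0, 0], [0, 0, 0]],
    [[0, 0, 0], [0, 0, 0]],
    [[0, 0, 0], [0, 0, 0]],
    [[0, 0, 0], [0, 0, 0]],
    [[0, 0, 0], [0, 0, 0]]
  ],
  "hand": 0.0,
  "grip_force": 20
}}

```text
clock: 27.8
position: [0.4829, 0.2529, 0.0829]
orientation: [-0.706, 0.708, -0.0, -0.001]
ft_force: [1.2, 0.4, -1.8]
grip_width: 0.0043
```

```bash
python3 eye.py red .0065
```

```text
TCP [0.483  0.2529 0.0829] yaw 0.001 tooly [-0.001 -0.003 -1.   ] F [ 0.9 -0.5 -0.9] grip 0.005
nominal eye in root: x 0.0207 y 0.5504 z -0.0806 proj [[443.9, 206.6]]
holes []
rod 0 [[209.4, 191.9]] rod -0.06 [[212.1, 179.1]] rod -0.11 [[214.2, 169.5]] rod -0.124 [[214.2, 164.1]]
```

Request:
{"op": "send_rows", "data": {
  "deltas": [
    [[0, 0, 5], [0, 0, 0]],
    [[0, 0, 12], [0, 0, 0]],
    [[0, 0, 25], [0, 0, 0]],
    [[0, 0, 50], [0, 0, 0]],
    [[0, 0, 85], [0, 0, 0]],
    [[0, -20, 120], [0, 0, 0]],
    [[-33, -450, 129], [0, 0, 0.319]],
    [[-33, -450, 129], [0, 0, 0.319]],
    [[-33, -450, 129], [0, 0, 0.319]],
    [[-33, -450, 129], [0, 0, 0.319]],
    [[-33, -450, 129], [0, 0, 0.319]],
    [[-33, -450, 129], [0, 0, 0.319]],
    [[-33, -450, 129], [0, 0, 0.319]],
    [[-33, -450, 129], [0, 0, 0.319]],
    [[-33, -450, 129], [0, 0, 0.319]],
    [[-33, -450, 129], [0, 0, 0.319]],
    [[-33, -450, 129], [0, 0, 0.319]],
    [[-33, -450, 129], [0, 0, 0.319]]
  ]
}}

```text
clock: 29.35
position: [0.4494, -0.2009, 0.2133]
orientation: [-0.697, 0.7, 0.11, -0.111]
ft_force: [0.0, 0.9, -0.1]
grip_width: 0.0044
```

Request:
{"op": "send_rows", "data": {
  "deltas": [
    [[19, -134, 0], [0, 0, 0]],
    [[19, -134, 0], [0, 0, 0]],
    [[19, -134, 0], [0, 0, 0]],
    [[19, -134, 0], [0, 0, 0]],
    [[19, -134, 0], [0, 0, 0]],
    [[19, -134, 0], [0, 0, 0]]
  ]
}}

```text
clock: 29.85
position: [0.4684, -0.3339, 0.2136]
orientation: [-0.697, 0.699, 0.11, -0.111]
ft_force: [-0.2, 0.5, -0.7]
grip_width: 0.005
```

```bash
python3 eye.py red .0061
```

```text
TCP [ 0.4685 -0.3332  0.2135] yaw 0.315 tooly [-0.    -0.003 -1.   ] F [ 0.2 -0.3 -0.6] grip 0.0045
nominal eye in root: x -0.1773 y -0.0015 z 0.0496 proj [[212.9, 140.1]]
holes [([212.8, 140.4], 86)]
rod 0 [[209.4, 191.9]] rod -0.06 [[212.1, 179.1]] rod -0.11 [[214.2, 169.5]] rod -0.124 [[214.2, 164.1]]
```

The red eye matches: measured (212.8,140.4), predicted (212.9,140.1). I thread it.

Request:
{"op": "send_rows", "data": {
  "deltas": [
    [[0, 1, -20], [0, 0, 0.005]],
    [[0, 1, -44], [0, 0, 0.005]],
    [[0, 1, -44], [0, 0, 0.005]],
    [[0, 1, -44], [0, 0, 0.005]],
    [[10, 4, -44], [0, 0, 0.005]],
    [[20, 8, -44], [0, 0, 0.005]],
    [[30, 11, -44], [0, 0, 0.005]],
    [[45, 16, -44], [0, 0, 0.005]],
    [[60, 21, -44], [0, 0, 0.005]],
    [[77, 27, -44], [0, 0, 0.005]],
    [[77, 27, -44], [0, 0, 0.005]]
  ]
}}

```text
clock: 30.82
position: [0.5487, -0.305, 0.1705]
orientation: [-0.696, 0.699, 0.114, -0.113]
ft_force: [0.4, -0.9, -0.7]
grip_width: 0.0051
```

```bash
python3 eye.py red .0061
```

```text
TCP [ 0.5473 -0.3055  0.1702] yaw 0.323 tooly [ 0.001 -0.004 -1.   ] F [-0.1  1.4  0.1] grip 0.005
nominal eye in root: x -0.0938 y 0.0 z 0.0063 proj [[213.1, 170.2]]
holes []
rod 0 [[209.4, 191.9]] rod -0.06 [[212.1, 179.1]] rod -0.11 [[214.2, 169.5]] rod -0.124 [[214.2, 164.1]]
```

Request:
{"op": "send_rows", "data": {
  "deltas": [
    [[12, 4, -1], [0, 0, 0]],
    [[24, 8, -1], [0, 0, 0]],
    [[34, 11, -1], [0, 0, 0]],
    [[40, 13, -1], [0, 0, 0]],
    [[40, 13, -1], [0, 0, 0]],
    [[40, 13, -5], [0, 0, 0]],
    [[40, 13, -9], [0, 0, 0]],
    [[40, 13, -13], [0, 0, 0]],
    [[40, 13, -15], [0, 0, 0]],
    [[40, 13, -15], [0, 0, 0]],
    [[40, 13, -15], [0, 0, 0]]
  ]
}}

```text
clock: 31.78
position: [0.5871, -0.2926, 0.1551]
orientation: [-0.697, 0.699, 0.114, -0.114]
ft_force: [-0.5, -0.7, 0.3]
grip_width: 0.0048
```

Request:
{"op": "send_rows", "data": {
  "deltas": [
    [[0, 0, 0], [0, 0, 0]],
    [[0, 0, 0], [0, 0, 0]],
    [[0, 0, 0], [0, 0, 0]],
    [[0, 0, 10], [0, 0, 0]],
    [[0, 0, 25], [0, 0, 0]],
    [[0, 0, 38], [0, 0, 0]],
    [[0, 0, 38], [0, 0, 0]],
    [[-20, -6, 38], [0, 0, 0]],
    [[-40, -13, 38], [0, 0, 0]],
    [[-40, -13, 38], [0, 0, 0]]
  ],
  "hand": 0.28
}}

```text
clock: 32.62
position: [0.545, -0.3065, 0.1931]
orientation: [-0.697, 0.699, 0.113, -0.113]
ft_force: [0.1, 0.3, 0.2]
grip_width: 0.0264
```

Request:
{"op": "send_rows", "data": {
  "deltas": [
    [[0, 0, 0], [0, 0, 0]],
    [[0, 0, 0], [0, 0, 0]],
    [[0, 0, 0], [0, 0, 0]],
    [[0, 0, 0], [0, 0, 0]],
    [[0, 0, 0], [0, 0, 0]]
  ],
  "hand": 0.0
}}

```text
clock: 33.03
position: [0.5455, -0.3062, 0.193]
orientation: [-0.697, 0.699, 0.113, -0.114]
ft_force: [-0.1, 0.1, -0.4]
grip_width: 0.0007
```

```bash
python3 hung.py blue yellow red
```

```text
blue top 72 [402 171] [471 186]
   y 0.01 8 [0.0011 0.0055]
   y 0.03 16 [-0.0023  0.002 ]
   y 0.05 28 [-0.0128  0.0007]
blue scene 1201 [188 182] [240 234]
yellow top 179 [410 171] [438 186]
   y -0.03 15 [-0.0189 -0.0022]
   y -0.01 45 [-0.0192 -0.0023]
   y 0.01 53 [-0.0201 -0.0034]
   y 0.03 47 [-0.0201 -0.0064]
   y 0.05 19 [-0.0201 -0.0069]
yellow scene 14 [201 180] [218 181]
red top 103 [419 190] [444 201]
   y -0.03 16 [-0.0592 -0.0512]
   y -0.01 32 [-0.0622 -0.0501]
   y 0.01 29 [-0.0629 -0.0528]
   y 0.03 26 [-0.0625 -0.0519]
red scene 210 [202 171] [228 201]
33.1333 [ 0.54533513 -0.30627604  0.19299136] [ 0.7  0.6 -0.7] 0.00045586937183478233 x root -0.0958
```

Request:
{"op": "send_rows", "data": {
  "deltas": [
    [[0, 0, -20], [0, 0, 0]],
    [[0, 0, -36], [0, 0, 0]],
    [[0, 0, -39], [0, 0, 0]],
    [[0, 0, -39], [0, 0, 0]],
    [[12, 4, -39], [0, 0, 0]],
    [[24, 8, -39], [0, 0, 0]],
    [[31, 10, -39], [0, 0, 0]],
    [[36, 12, -39], [0, 0, 0]],
    [[41, 14, -39], [0, 0, 0]],
    [[46, 15, -39], [0, 0, 0]],
    [[51, 17, -39], [0, 0, 0]],
    [[55, 18, -39], [0, 0, 0]],
    [[59, 19, -39], [0, 0, 0]],
    [[62, 20, -39], [0, 0, 0]],
    [[64, 21, -39], [0, 0, 0]],
    [[66, 22, -39], [0, 0, 0]],
    [[66, 22, -39], [0, 0, 0]]
  ]
}}

```text
clock: 34.55
position: [0.6116, -0.2841, 0.1539]
orientation: [-0.697, 0.699, 0.113, -0.114]
ft_force: [-0.3, -0.5, -0.2]
grip_width: 0.0002
```

Request:
{"op": "send_rows", "data": {
  "deltas": [
    [[1, 0, 0], [0, 0, 0]],
    [[2, 1, 0], [0, 0, 0]],
    [[2, 1, 0], [0, 0, 0]],
    [[2, 1, 0], [0, 0, 0]]
  ]
}}

```text
clock: 34.88
position: [0.6127, -0.284, 0.1539]
orientation: [-0.696, 0.7, 0.112, -0.114]
ft_force: [-4.2, -3.4, 1.6]
grip_width: 0.0006
```

```bash
python3 hung.py blue yellow red
```

```text
blue top 72 [401 171] [427 186]
   y 0.01 8 [-0.0011  0.0047]
   y 0.03 16 [-0.0023  0.002 ]
   y 0.05 28 [-0.0122  0.0007]
blue scene 1190 [188 182] [240 234]
yellow top 36 [410 178] [420 186]
   y 0.03 17 [-0.0147 -0.0063]
   y 0.05 18 [-0.0194 -0.0069]
yellow scene 12 [201 180] [218 181]
red top 21 [415 181] [419 187]
   y 0.03 21 [-0.0243 -0.0124]
red scene 18 [201 179] [217 180]
34.9833 [ 0.6126498  -0.28400004  0.15389066] [-3.6 -2.7  0.8] 0.0003004255774233454 x root -0.0249
```

Contact came exactly at the expected home position (-24.9 mm, predicted -25). I retreat clear and check.

Request:
{"op": "send_rows", "data": {
  "deltas": [
    [[-8, -3, 0], [0, 0, 0]],
    [[-25, -8, 0], [0, 0, 0]],
    [[-38, -12, 20], [0, 0, 0]],
    [[-38, -12, 60], [0, 0, 0]],
    [[-50, 30, 90], [0, 0, 0]],
    [[-80, 150, 90], [0, 0, 0]],
    [[-80, 180, 90], [0, 0, 0]],
    [[-80, 180, 90], [0, 0, 0]],
    [[-80, 180, 90], [0, 0, 0]],
    [[-80, 180, 90], [0, 0, 0]],
    [[-80, 180, 90], [0, 0, 0]],
    [[-80, 180, 90], [0, 0, 0]],
    [[-80, 180, 90], [0, 0, 0]]
  ]
}}

```text
clock: 36.07
position: [0.5328, -0.1049, 0.2438]
orientation: [-0.697, 0.7, 0.112, -0.114]
ft_force: [0.7, -0.5, -0.4]
grip_width: 0.0001
```

```bash
python3 hung.py blue yellow red; python3 look.py d1 170 150 260 250 395 140 485 240
```

```text
blue top 70 [404 167] [447 184]
   y -0.05 14 [-0.009 -0.001]
   y 0.01 8 [0.0019 0.0055]
   y 0.03 16 [-0.0023  0.0019]
   y 0.05 25 [-0.0113  0.0008]
blue scene 1192 [188 182] [240 234]
yellow top 78 [410 170] [443 186]
   y -0.03 18 [-0.0151 -0.0019]
   y -0.01 13 [-0.0052 -0.002 ]
   y 0.01 9 [-0.0088 -0.0023]
   y 0.03 18 [-0.0146 -0.0059]
   y 0.05 17 [-0.0201 -0.0069]
yellow scene 11 [201 180] [218 181]
red top 117 [415 173] [440 186]
   y -0.03 26 [-0.0206 -0.0073]
   y -0.01 34 [-0.0228 -0.0077]
   y 0.01 33 [-0.0236 -0.0086]
   y 0.03 24 [-0.0233 -0.012 ]
red scene 16 [200 179] [217 180]
36.1667 [ 0.53275453 -0.10513426  0.24365848] [-0.7 -0.4  0.6] 0.0005154907581842293 x root -0.0446
[ 0.53272767 -0.10492271  0.24366093]
```

View pics/d1.png

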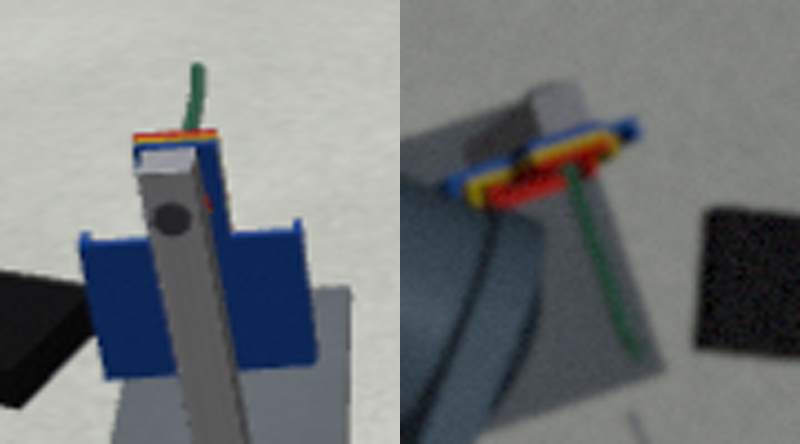

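Picture 11: blue, yellow and red are stacked flush and nested against the post, tabs together at scene (205,180), and the gripper is well clear. I hand the job in.

```bash
python3 -c "
from h import *
print(job.close_job(), readout.state()['clock'])"
```

```text
the job is handed in; nothing more can be done
the job is handed in; nothing more can be done
```

All three plates hang on the hook, blue then yellow then red, nested and pushed home. I handed the job in at about 36 s of the 72 s allowed.

**Home position:** each push ended on firm contact of about 5–10 N. It came 14.9 mm from the post for blue, which I used as the reference. From that I predicted 20 mm for yellow and 25 mm for red, and measured 20.0 and 24.9 mm.

**Last picture:** the three tabs are stacked flush at the post. The plates are nested with their open faces to the tip, and the gripper is clear, touching nothing. They looked unmoved from frame to frame while the other plates were being hung. I did not check separately that red was at rest after its final push.

**Checks that disagreed:**
- The fingertips sat about 23 mm above the reported tool point, so the first close on blue gripped nothing. I allowed for this by eye after that.
- The camera put the plates about 4 mm too far along x. The jaws absorbed this.
- The fingertips rested lightly on the rod (about 5 N) during blue's push. I raised them 2 mm.
- In the last pictures yellow and red look turned by a few degrees, or about 3–4 mm across their width. I put this down to camera error and did not correct it.

I did not measure the bystanders again at the end. No move came near them.

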